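# Pack the measuring masters and stack the cover tray

### The job

Pack up after measuring: set each of the three steel masters (large ring, small ring, stepped block) down, not dropped, fully into the white insert in the blue tray whose recess has its shape and size. When all three are in, take the empty blue tray by its middle wall, turn it end for end and lower it onto the packed tray, so that it stands level on the lugs just below the rim (the white card holders at opposite ends) and never bears on the masters. Leave the white bottle and the dial gauge where they are.

Things in the scene. Friction and masses are not known exactly. Their poses are not given: they have to be found in the camera images.
- ring_large_centre (a point): large setting ring of bright steel lying flat, 50 mm outside diameter, 26 mm bore, 26 mm high, 0.29 kg. The point is its centre, half-way up (13 mm above its underside).
- ring_small_centre (a point): small setting ring of bright steel lying flat, 34 mm outside diameter, 14 mm bore, 26 mm high, 0.16 kg. The point is its centre, half-way up (13 mm above its underside).
- step_block_centre (a point): stepped steel block, 50 mm long (x), 30 mm wide (y), 26 mm high over half its length (the -x half) and 19 mm over the other, 0.27 kg. The point is its centre, 13 mm above its underside; x along its length. Either way round fits its recess.
- nest_large: white plastic insert 72 x 80 x 10 mm (x, y, z), fixed on the lower tray's floor, one of three side by side at 78 mm spacing in any order. Its one recess, 6 mm deep (black floor 4 mm above the insert's underside), is round, 56 mm across, for the large ring. Origin: centre of the insert's underside; z up, x along the tray.
- nest_small: white plastic insert 72 x 80 x 10 mm (x, y, z), fixed on the lower tray's floor, one of three side by side at 78 mm spacing in any order. Its one recess, 6 mm deep (black floor 4 mm above the insert's underside), is round, 40 mm across, for the small ring. Origin: centre of the insert's underside; z up, x along the tray.
- nest_block: white plastic insert 72 x 80 x 10 mm (x, y, z), fixed on the lower tray's floor, one of three side by side at 78 mm spacing in any order. Its one recess, 6 mm deep (black floor 4 mm above the insert's underside), is rectangular, 56 mm along x and 36 mm along y, for the stepped block. Origin: centre of the insert's underside; z up, x along the tray.
- lower_tray: blue tray with the white inserts, fixed; 270 x 180 mm (x, y) at the rim, 250 x 160 at the base, 52 high, floor and walls 3 mm. Each long wall has two inward bulges, hollow outside, at x = +60 and -30 mm; their flat tops, 42 mm up, are the lugs (18 mm long, inner edge at y = +/-70). White card holder on the +x end only. Origin: centre of underside; z up.
- upper_centre (a point): loose empty blue tray, 0.45 kg, shaped like the lower one but with a middle wall along x at y = 0, 8 mm thick, to 1 mm below the rim: grasp there. Point: tray centre, 26 mm above underside, 25 below that wall's top. Starts roughly the same way round as the lower tray (so it would nest, sinking past the lugs); turned 180 deg it rests on them, point 68 mm above the lower's underside, 5 mm play.
- spirit_bottle: white plastic bottle with black cap, 48 mm across, 110 mm high, standing loose; bystander, not to be moved. Origin: centre of its underside.
- dial_gauge: dial gauge lying face up, 56 mm across, 22 mm high, with a stem of 60 mm to its -y side; loose bystander, not to be moved. Origin: centre of the dial's underside.
Not all that is in view belongs to the job. What is shaped like the part that bears step_block_centre but black or pink is not meant.

How it is judged:
On the way, in this order (a step that is already met when the one before it is completed fails the run):
1. all three masters are in their own inserts (horizontal distance between ring_large_centre and nest_large below 0.008 m and z of ring_large_centre in the frame of nest_large between 0.0145 and 0.019 m and angle between each of ring_large_centre, ring_small_centre, step_block_centre's own z axis and vertical below 0.08 rad and horizontal distance between ring_small_centre and nest_small below 0.008 m and z of ring_small_centre in the frame of nest_small between 0.0145 and 0.019 m and horizontal distance between step_block_centre and nest_block below 0.008 m and z of step_block_centre in the frame of nest_block between 0.0145 and 0.019 m), for 0.2 s.
2. the turned tray stands on the lower tray's lugs (horizontal distance between upper_centre and lower_tray below 0.012 m and z of upper_centre in the frame of lower_tray between 0.0645 and 0.0715 m and angle between upper_centre's own z axis and vertical below 0.04 rad and angle between the x axis of upper_centre and the x axis of lower_tray, either way round below 0.12 rad), for 0.2 s.
At the end, for the whole second after the job is handed in: Each master rests in its own recess (within 8 mm in plan, 2 mm in height, upright within 4.5 deg); the upper tray stands on the lower tray's lugs (within 12 mm in plan, 3.5 mm in height, level within 2 deg, in line within 7 deg); all at rest (all of step 1 and all of step 2 and linear speed of each of ring_large, ring_small, step_block, upper_tray below 0.02 m/s and angular speed of each of ring_large, ring_small, step_block, upper_tray below 0.2 rad/s); the robot touches nothing.
It fails at once if the upper tray bears on a master (contact force between upper_tray and ring_large above 2 N or contact force between upper_tray and ring_small above 2 N or contact force between upper_tray and step_block above 2 N).
It fails at once if a master or the tray is dropped (more than about 25 mm of free fall) ((linear speed of ring_large above 0.7 m/s and contact force between the fingers and ring_large below 0.1 N) or (linear speed of ring_small above 0.7 m/s and contact force between the fingers and ring_small below 0.1 N) or (linear speed of step_block above 0.7 m/s and contact force between the fingers and step_block below 0.1 N) or (linear speed of upper_tray above 0.7 m/s and contact force between the fingers and upper_tray below 0.1 N)).
It fails at once if the bottle or the dial gauge is moved more than 20 mm (distance of any of spirit_bottle, dial_gauge from where it was at the start of the episode above 0.02 m).
It also fails if it takes over 125 s, if anything falls off the work surface, if the arm or the gripper's body presses on something with over 40 N, if the wrist force passes 120 N, or if a joint passes its speed limit or range.

### The arm

A 6-joint arm with a two-finger parallel gripper is mounted at the origin on the work surface. World frame = base frame: x ahead of the robot, y to its left, z up, the work surface at z = 0. Lengths are in m, angles in rad, forces in N, time in s.
With the tool pointing down it reaches from about 0.3 to 0.875 m from the base axis. Payload 6.4 kg.
Tool frame: the origin (TCP) lies midway between the tips of the shut fingers; the grasp point (between the pads) lies 19 mm behind it; z points along the fingers, y is the direction in which the jaws open and shut (so a half turn about z gives the same grasp; the last joint's range is limited). The gripper opens to 85 mm and grips with 20 to 120 N. Pads are 22 mm wide; open, the fingers measure 114 mm over their backs; the gripper's body (76 mm by 85 mm) begins 54 mm behind the grasp point. The pads swing forward as they close: fully open they stand 13 mm farther back than shut.
Start: joints at [-1.553, 0.181, 1.607, -0, 1.354, -0.206], TCP at [0.128, -0.561, 0.204] pointing down, gripper open.
Joint ranges: [-2.99, 2.99], [-0.89, 2.07], [0.3, 2.58], [-1.14, 4.28], [0, 2.63], [-3.12, 3.12]. Speed limits (rad/s): [2.57, 2.57, 3.01, 3.14, 3.14, 3.14].

### API

Orientations are given as a 3x3 rotation matrix whose columns are the frame's x, y, z axes.
In Python, from plant import r gives the robot as it stands.
- The arm moves only by the shell command python3 -m creep 'ROWS'. ROWS is JSON, a list of rows, each an object of numbers: "ax", "ay", "az": the turn, a rotation vector about the tool's x, y, z in rad; "x", "y", "z": the shift along the tool's x, y, z in mm; "hand": the gripper command: -1 is shut, 1 is fully open, values between are in proportion. A call has exactly 8 rows; each row shifts and turns the pose as measured when the row begins, along the tool's axes as they then stand; what a row does not reach is not made up. A row lasts 1/8 s, in which the tool goes at most 62.5 mm and 10.7 degrees, less where a joint would pass 70% of its speed; a pose out of reach is approached as far as the arm can. A call with a gripper value outside its range is refused whole. The fingers move at their own pace and stop on an object; the grip force is fixed at half the most. Time passes only in rows, so rows that do not move let the fingers close, or fill a call up. It gives the time, the measured TCP pose, the force and the opening at its end, in the units of the state.
- r.sense(): the state, without advancing time (a new reading comes with each control period).
- r.get_image(name): name is "scene" or "side" or "wrist"; returns the picture (400x640x3 uint8, red, green, blue); there is no depth.
- r.camera_params(name): a dict with "mtx" (3x3 intrinsics, pixels), "k1" (the pictures are not rectified: a ray, as slopes to the right and down, at radius r is drawn at 1 + k1 r^2 times it, then the intrinsics apply), "R" (3x3) and "t" (3): a world point X has camera coordinates R X + t. Camera axes: x right, y down, z forward; pixel columns grow to the right and rows downward; lengths in m; the calibration is good to about 2 mm. A picture is of the moment at which its call begins: read the wrist's pose just before it. camera_params takes no time and is no camera call; for the wrist camera it gives the pose at the moment of the call.
- r.sign_off(): hands the job in, once; it reports no verdict.
The state is a dict: "clock": time; "joint_pos": joint angles; "joint_velocities": joint speeds; "tau": joint torques, N m; "eef_pos": TCP position; "tool_rot": TCP orientation; "wrist_force": force on the tool from outside, world axes, zero at the start; "wrist_torque": the same for the moment, N m; "finger_gap": opening from 0.0 (shut) to 1.0 (fully open).
Only numpy, scipy, OpenCV 4.12 (cv2) and the standard library are available. Lean on these libraries where they do the work, as an engineer would, in place of code of your own. Each camera call takes 0.05 s, during which the arm holds its last target. There are 200 camera calls.

## Working session

There is one attempt and no reset: what is moved stays moved. The work goes in short steps, Python scripts to look and compute and a shell command to move; the robot and the scene stay as the last step left them, time stands still between calls to the robot, and variables do not carry over. Pictures are saved under pics/ and viewed, about 12 in all and at most 16, crops included, and the job is handed in when it is done.

```bash
ls; mkdir -p pics; python3 - <<'E'
from plant import r
import cv2,json
s=r.sense();print(s)
for n in("scene","side","wrist"):
    p=r.camera_params(n);print(n,p)
    cv2.imwrite(f"pics/{n}0.png",r.get_image(n)[:,:,::-1])
E
```

```text
pics
{'clock': 0.0, 'joint_pos': array([-1.55333510e+00,  1.81517306e-01,  1.60803746e+00,  1.79063972e-05,
        1.35380317e+00, -2.06300743e-01]), 'joint_velocities': array([ 0.00011182,  0.00014944, -0.00068436, -0.00090222, -0.00010081,
       -0.00091893]), 'tau': array([ 2.18721267e-03, -4.44861138e+01, -3.51343274e+01, -2.66989318e-04,
        8.69856711e-03,  1.49880321e-05]), 'eef_pos': array([ 0.1276039 , -0.56003462,  0.20328331]), 'tool_rot': array([[ 9.75070434e-01,  2.21895580e-01, -1.33386952e-05],
       [ 2.21895258e-01, -9.75068910e-01,  1.76532318e-03],
       [ 3.78711264e-04, -1.72427423e-03, -9.99998442e-01]]), 'wrist_force': array([0.84373286, 0.76669424, 0.18515172]), 'wrist_torque': array([-0.00157771, -0.01462617, -0.00852541]), 'finger_gap': 1.0024985795951444}
scene {'mtx': array([[409.89549229,   0.        , 318.16658603],
       [  0.        , 409.89549229, 194.13029407],
       [  0.        ,   0.        ,   1.        ]]), 'k1': -0.02747246310973533, 'R': array([[ 2.07548194e-01,  9.78224794e-01, -6.41139163e-06],
       [ 6.66281190e-01, -1.41368480e
[... 275 characters left out ...]
  0.        ,   1.        ]]), 'k1': -0.05650393562985531, 'R': array([[ 0.92010101, -0.39151845,  0.01128902],
       [-0.18736414, -0.465266  , -0.865114  ],
       [ 0.34396049,  0.7938771 , -0.50144823]]), 't': array([-0.54724438,  0.15557286,  0.66860366])}
wrist {'mtx': array([[332.09696467,   0.        , 320.59175974],
       [  0.        , 332.09696467, 200.07034059],
       [  0.        ,   0.        ,   1.        ]]), 'k1': -0.015133522893107001, 'R': array([[ 2.21692089e-01, -9.75116539e-01, -5.94943678e-04],
       [-9.29925253e-01, -2.11601389e-01,  3.00772134e-01],
       [-2.93413773e-01, -6.61255495e-02, -9.53695848e-01]]), 't': array([-0.57467019, -0.03820682,  0.37916744])}
```

View pics/scene0.png

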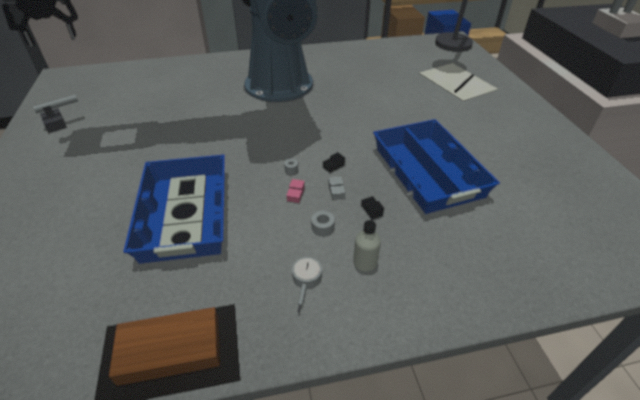

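View pics/side0.png

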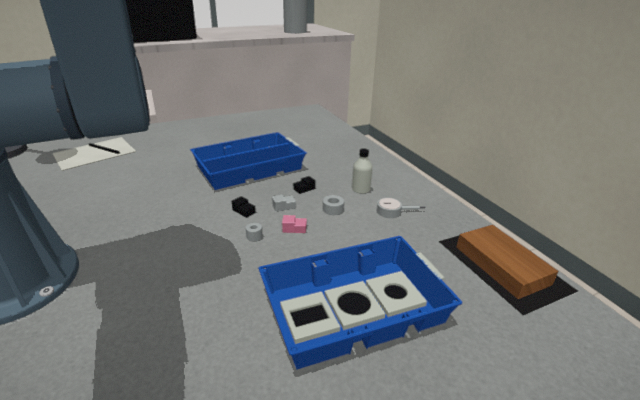

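```bash
cat > h.py <<'E'
import numpy as np,cv2
from plant import r
def und(p,uv):
    u=cv2.undistortPoints(np.array(uv,float).reshape(-1,1,2),p['mtx'],np.array([p['k1'],0,0,0.])).reshape(-1,2)
    # model: drawn = s*(1+k1 r^2), same as cv2's
    return np.c_[u,np.ones(len(u))]
def cast(p,uv,z):
    R,t=p['R'],p['t'];d=und(p,uv)@R;c=-R.T@t
    return c+d*((z-c[2])/d[:,2])[:,None]
def proj(p,X):
    return cv2.projectPoints(np.array(X,float).reshape(-1,1,3),cv2.Rodrigues(p['R'])[0],p['t'],p['mtx'],np.array([p['k1'],0,0,0.]))[0].reshape(-1,2)
def shot(name,n):
    p=r.camera_params(name);im=np.ascontiguousarray(r.get_image(name)[:,:,::-1]);cv2.imwrite(f'pics/{n}.png',im);return p,im
E
python3 - <<'E'
from h import *
np.set_printoptions(precision=4,suppress=True)
ps,pd=r.camera_params('scene'),r.camera_params('side')
S=dict(ringS=((291,163),.026),ringL=((322.5,218.5),.026),block=((337,187),.013),bottle=((366,265),.0),dial=((307,270),.022))
for k,(uv,z) in S.items(): print('scene',k,cast(ps,[uv],z)[0])
D=dict(ringS=((254,229),.026),ringL=((333.5,200.5),.026),block=((284,203),.013),bottle=((362,188),.0),dial=((389,205),.022))
for k,(uv,z) in D.items(): print('side',k,cast(pd,[uv],z)[0])
# blue trays: top outlines
for n,p in(('scene',ps),('side',pd)):
    im=cv2.imread(f'pics/{n}0.png');h=cv2.cvtColor(im,cv2.COLOR_BGR2HSV)
    m=cv2.inRange(h,(105,130,40),(125,255,255))
    for c in cv2.findContours(m,cv2.RETR_EXTERNAL,cv2.CHAIN_APPROX_NONE)[0]:
        if cv2.contourArea(c)>2000 or len(c)>200:
            q=cv2.approxPolyDP(cv2.convexHull(c),4,True).reshape(-1,2);print(n,q.tolist());print(cast(p,q,.052)[:,:2].tolist())
ims=[cv2.resize(cv2.imread('pics/scene0.png')[130:280,110:510],(800,300),interpolation=cv2.INTER_CUBIC),cv2.resize(cv2.imread('pics/side0.png')[130:280,180:480],(600,300),interpolation=cv2.INTER_CUBIC)]
ims[1]=cv2.copyMakeBorder(ims[1],0,0,0,200,cv2.BORDER_CONSTANT)
cv2.imwrite('pics/c.png',np.vstack(ims))
E
```

```text
scene ringS [ 0.4473 -0.0291  0.026 ]
scene ringL [0.6437 0.0055 0.026 ]
scene block [0.5406 0.0626 0.013 ]
scene bottle [0.7593 0.0671 0.    ]
scene dial [ 0.7633 -0.0503  0.022 ]
side ringS [ 0.4452 -0.0389  0.026 ]
side ringL [0.6444 0.0029 0.026 ]
side block [0.5422 0.0553 0.013 ]
side bottle [0.7597 0.0712 0.    ]
side dial [ 0.7566 -0.0568  0.022 ]
scene [[223, 155], [219, 252], [139, 262], [124, 251], [147, 162]]
[[0.4161239299707943, -0.18608842774038334], [0.7117204912655368, -0.20540090572680375], [0.7054580227812632, -0.34870093563824567], [0.6731283861173313, -0.37893456479635923], [0.40576722897372897, -0.36123104464421424]]
scene [[374, 132], [435, 120], [498, 183], [484, 197], [425, 212], [378, 149]]
[[0.3989590813507775, 0.19322109236032523], [0.378626198405449, 0.3686101554379606], [0.6431490875945566, 0.40078073571522654], [0.67781194090783, 0.34798915052318624], [0.693430981473646, 0.20769213250394744], [0.4698672222073368, 0.18065930993784843]]
side [[461, 301], [444, 322], [296, 368], [259, 267], [400, 236]]
[[0.6759657778768295, -0.3785559918361301], [0.6249919351097317, -0.40117799825325806], [0.4044077670868591, -0.38841365823655105], [0.41524603514903524, -0.18565700963407844], [0.6846171533068601, -0.2010629088731571]]
side [[305, 153], [298, 169], [215, 189], [191, 149], [278, 133]]
[[0.6620039158770092, 0.22225129885324169], [0.6086909810980949, 0.13663258139202472], [0.39673062528773767, 0.1107110672172793], [0.3764994100060736, 0.3667778762673799], [0.6415244638460266, 0.3942688001023309]]
```

View pics/c.png

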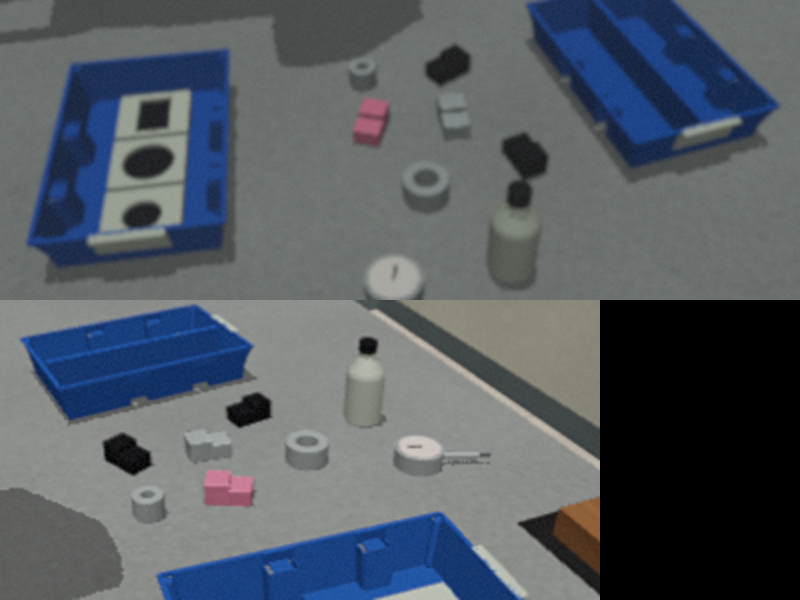

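Scene/side views: lower tray is on the right (y<0), with inserts in the order block, large, small going away from the robot. The masters are at small ring (291,166), block (337,187) and large ring (323,222). The upper tray is at y≈+0.295. Next I'll move over the lower tray for a wrist view.

```bash
python3 -m creep '[{"az":0.142,"z":-50},{"az":0.142,"z":-50},{"x":40,"y":-30.5},{"x":40,"y":-30.5},{"x":40,"y":-30.5},{"x":40,"y":-30.5},{"x":40,"y":-30.5},{"x":40,"y":-30.5}]'
python3 -m creep '[{"x":40,"y":-30.5},{"x":40,"y":-30.5},{"x":40,"y":-30.5},{"x":40,"y":-30.5},{},{},{},{}]'
cat >> h.py <<'E'
def tip():
    s=r.sense();R=s['tool_rot'];print('t%.1f tcp %s yaw %.1f tilt %.2f gap %.3f F %s j6 %.2f'%(s['clock'],(1e3*s['eef_pos']).round(1),np.degrees(np.arctan2(R[1,0],R[0,0])),np.degrees(np.arccos(-R[2,2])),s['finger_gap'],s['wrist_force'].round(1),s['joint_pos'][5]));return s
def to(x,y,z=None,yaw=None):
    "tool-frame shift (mm) and az to bring TCP to x,y,z; shift given in axes after turning to yaw"
    s=tip();R=s['tool_rot'];cur=np.arctan2(R[1,0],R[0,0]);Y=cur if yaw is None else np.radians(yaw)
    az=-(Y-cur);az=(az+np.pi)%(2*np.pi)-np.pi
    ax=np.array([np.cos(Y),np.sin(Y)]);ay=np.array([np.sin(Y),-np.cos(Y)]);d=np.array([x,y])-s['eef_pos'][:2]
    print('-> turn az %.3f then x %.1f y %.1f z %s'%(az,1e3*d@ax,1e3*d@ay,None if z is None else round(1e3*(s['eef_pos'][2]-z),1)), 'level ax,ay:',(R.T@np.array([0,0,-1.]))[:2].round(4))
E
python3 - <<'E'
from h import *
tip();shot('wrist','w1')
E
```

```text
t0.1 tcp [ 127.6 -560.2  203.5] yaw 12.8 tilt 0.08 gap 1.001 F [ 0.5 -0.3  0.5] j6 -0.21$[0]: bad value
$[0]: bad value
```

View pics/w1.png

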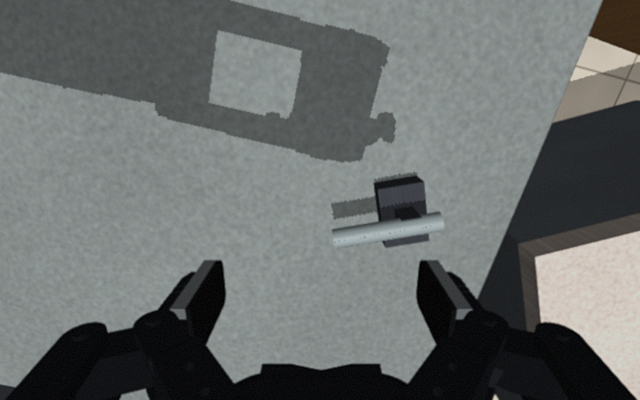

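The call was refused because rows evidently need every key. The picture shows only the start spot: a fixture at (400,210) and the jaws at the lower edge.

```bash
python3 -m creep '[{"ax":0,"ay":0,"az":0.142,"x":0,"y":0,"z":-50,"hand":1},{"ax":0,"ay":0,"az":0.142,"x":0,"y":0,"z":-50,"hand":1},{"ax":0,"ay":0,"az":0,"x":40,"y":-30.5,"z":0,"hand":1},{"ax":0,"ay":0,"az":0,"x":40,"y":-30.5,"z":0,"hand":1},{"ax":0,"ay":0,"az":0,"x":40,"y":-30.5,"z":0,"hand":1},{"ax":0,"ay":0,"az":0,"x":40,"y":-30.5,"z":0,"hand":1},{"ax":0,"ay":0,"az":0,"x":40,"y":-30.5,"z":0,"hand":1},{"ax":0,"ay":0,"az":0,"x":40,"y":-30.5,"z":0,"hand":1}]'
python3 - <<'E'
from h import *
to(.545,-.28,.30,-3.5)
E
```

```text
clock: 1.2
eef_pos: [0.3842, -0.3915, 0.3056]
tool_rot: [[0.997, -0.078, 0.001], [-0.078, -0.997, 0.004], [0.0, -0.004, -1.0]]
wrist_force: [0.7, -0.6, 0.4]
finger_gap: 0.999
t1.2 tcp [ 384.2 -391.5  305.6] yaw -4.5 tilt 0.22 gap 0.999 F [ 0.7 -0.6  0.4] j6 0.64
-> turn az -0.017 then x 153.7 y -121.1 z 5.6 level ax,ay: [-0.0003  0.0039]
```

```bash
python3 -m creep '[{"ax":0,"ay":0,"az":-0.017,"x":39,"y":-30,"z":2,"hand":1},{"ax":0,"ay":0,"az":0,"x":39,"y":-30,"z":2,"hand":1},{"ax":0,"ay":0,"az":0,"x":39,"y":-30,"z":2,"hand":1},{"ax":0,"ay":0,"az":0,"x":39,"y":-30,"z":0,"hand":1},{"ax":0,"ay":0,"az":0,"x":0,"y":0,"z":0,"hand":1},{"ax":0,"ay":0,"az":0,"x":0,"y":0,"z":0,"hand":1},{"ax":0,"ay":0,"az":0,"x":0,"y":0,"z":0,"hand":1},{"ax":0,"ay":0,"az":0,"x":0,"y":0,"z":0,"hand":1}]'
python3 - <<'E'
from h import *
tip();p,im=shot('wrist','w2');np.save('pics/w2.npy',p,allow_pickle=True)
h=cv2.cvtColor(im,cv2.COLOR_BGR2HSV)
g=cv2.inRange(h,(0,0,0),(180,255,45))
for c in cv2.findContours(g,cv2.RETR_EXTERNAL,cv2.CHAIN_APPROX_NONE)[0]:
    if cv2.contourArea(c)>150: print('dark',cv2.boundingRect(c),cv2.contourArea(c))
m=cv2.inRange(h,(105,110,30),(128,255,255))
for c in cv2.findContours(m,cv2.RETR_EXTERNAL,cv2.CHAIN_APPROX_NONE)[0]:
    if cv2.contourArea(c)>2000:
        q=cv2.approxPolyDP(cv2.convexHull(c),5,True).reshape(-1,2);print(q.tolist(),cast(p,q,.052)[:,:2].round(4).tolist())
E
```

```text
clock: 2.2
eef_pos: [0.553, -0.2756, 0.2982]
tool_rot: [[0.998, -0.058, -0.002], [-0.057, -0.998, 0.005], [-0.002, -0.005, -1.0]]
wrist_force: [0.1, -0.7, 0.6]
finger_gap: 1.001
t2.2 tcp [ 553.  -275.6  298.2] yaw -3.3 tilt 0.29 gap 1.001 F [ 0.1 -0.7  0.6] j6 0.97
dark (6, 261, 631, 139) 35893.0
dark (70, 218, 45, 35) 737.0
dark (316, 195, 23, 33) 700.0
dark (308, 140, 39, 37) 1065.0
dark (2, 102, 50, 41) 1192.5
dark (314, 85, 28, 30) 622.5
[[405, 47], [393, 259], [264, 261], [249, 50]] [[0.6776, -0.3792], [0.4074, -0.3674], [0.4144, -0.1877], [0.6849, -0.1999]]
```

View pics/w2.png

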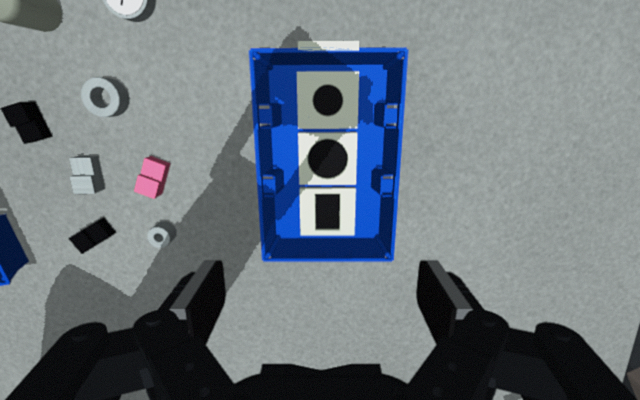

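Picture: recesses small (328,100), large (328,158), block (328,212). Large ring (101,97), small ring (158,237), grey block (84,175). I'll measure them all from this view.

```bash
python3 - <<'E'
from h import *
p=np.load('pics/w2.npy',allow_pickle=True).item();im=cv2.imread('pics/w2.png')
g=cv2.inRange(cv2.cvtColor(im,cv2.COLOR_BGR2HSV),(0,0,0),(180,255,60))
for n,(x,y) in dict(small=(327,100),large=(327,158),block=(327,212)).items():
    a,b=24,24;c=max(cv2.findContours(np.ascontiguousarray(g[y-a:y+a,x-b:x+b]),0,1)[0],key=cv2.contourArea)
    M=cv2.moments(c);u=(x-b+M['m10']/M['m00'],y-a+M['m01']/M['m00']);print(n,u,cast(p,[u],.009)[0].round(4))
c=cast(p,[[405,47],[393,259],[264,261],[249,50]],.052)[:,:2];print('tray',c.mean(0),np.degrees(np.arctan2(*( (c[0]+c[3]-c[1]-c[2])[::-1]))))
tl=cv2.resize(im[60:260,60:190],None,fx=4,fy=4,interpolation=cv2.INTER_CUBIC)[:,:]
up=cv2.resize(im[60:140,60:190],None,fx=6,fy=6,interpolation=cv2.INTER_CUBIC)
cv2.imwrite('pics/c2.png',cv2.resize(im[70:260,60:190],None,fx=3.1,fy=3.1,interpolation=cv2.INTER_CUBIC))
E
```

```text
small (327.3663060278207, 99.73055126223596) [ 0.624  -0.2878  0.009 ]
large (327.1226228510574, 158.1833257264567) [ 0.546  -0.2834  0.009 ]
block (327.0, 211.4777011494253) [ 0.4674 -0.2792  0.009 ]
tray [ 0.54606754 -0.28353366] -2.534398662261195
```

View pics/c2.png

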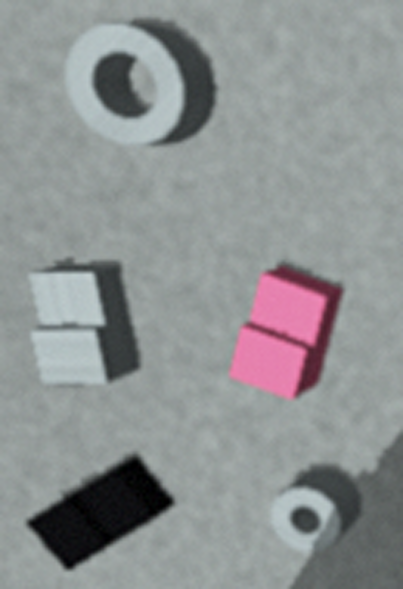

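```bash
python3 -m creep '[{"ax":0,"ay":0,"az":-0.05,"x":-5,"y":-50,"z":6,"hand":1},{"ax":0,"ay":0,"az":0,"x":-3,"y":-50,"z":6,"hand":1},{"ax":0,"ay":0,"az":0,"x":-3,"y":-50,"z":6,"hand":1},{"ax":0,"ay":0,"az":0,"x":-3,"y":-50,"z":6,"hand":1},{"ax":0,"ay":0,"az":0,"x":-3,"y":-50,"z":6,"hand":1},{"ax":0,"ay":0,"az":0,"x":-3,"y":-35,"z":6,"hand":1},{"ax":0,"ay":0,"az":0,"x":0,"y":0,"z":0,"hand":1},{"ax":0,"ay":0,"az":0,"x":0,"y":0,"z":0,"hand":1}]'
python3 - <<'E'
from h import *
tip();p,im=shot('wrist','w3');np.save('pics/w3.npy',p,allow_pickle=True)
E
```

```text
clock: 3.25
eef_pos: [0.5364, 0.0117, 0.264]
tool_rot: [[1.0, -0.017, 0.003], [-0.017, -1.0, 0.003], [0.003, -0.003, -1.0]]
wrist_force: [0.3, -0.1, 0.3]
finger_gap: 0.999
t3.2 tcp [536.4  11.7 264. ] yaw -1.0 tilt 0.23 gap 0.999 F [ 0.3 -0.1  0.3] j6 1.39
```

View pics/w3.png

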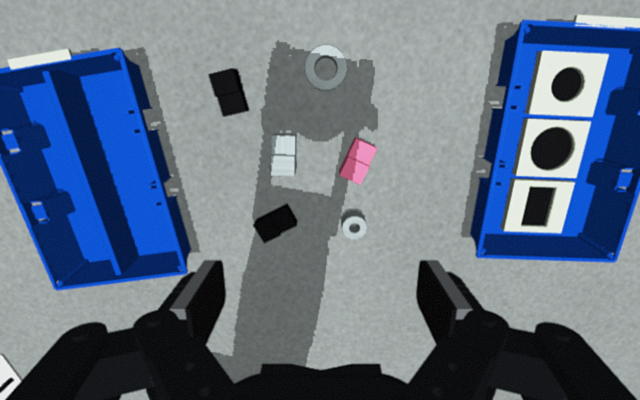

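```bash
python3 - <<'E'
from h import *
im=cv2.imread('pics/w3.png')
def crop(x,y,w,h,f=6):
    c=cv2.resize(im[y:y+h,x:x+w],None,fx=f,fy=f,interpolation=cv2.INTER_NEAREST)
    for i in range(0,w,10): cv2.line(c,(i*f,0),(i*f,h*f),(0,0,255),1);cv2.putText(c,str(x+i),(i*f,10),0,.35,(0,255,255),1)
    for j in range(0,h,10): cv2.line(c,(0,j*f),(w*f,j*f),(0,0,255),1);cv2.putText(c,str(y+j),(0,j*f+20),0,.35,(0,255,0),1)
    return c
cv2.imwrite('pics/c3.png',np.hstack([crop(300,40,50,60,5),crop(265,126,40,60,5),crop(335,200,40,60,5)]))
E
```

```text
(no output)
```

View pics/c3.png

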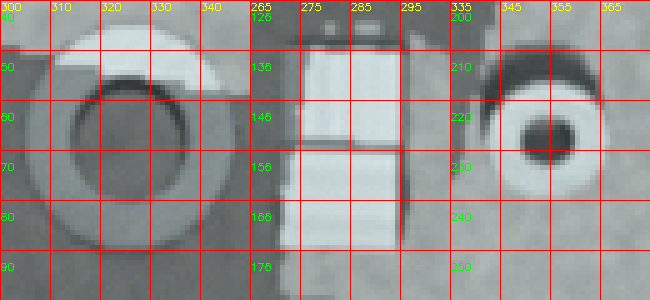

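```bash
python3 - <<'E'
from h import *
p=np.load('pics/w3.npy',allow_pickle=True).item()
print('L',cast(p,[(326.2,67.3)],.026)[0].round(4),'S',cast(p,[(355,228)],.026)[0].round(4))
n=cast(p,[(271.4,176),(294.8,176)],.026)[:,:2];f=cast(p,[(275.8,135.8),(295.2,135.8)],.019)[:,:2]
m=cast(p,[(273.6,156.3),(295.2,156.3)],.026)[:,:2]
print('block',n,m,f,'centre',(n.mean(0)+f.mean(0))/2, m.mean(0),'len',np.linalg.norm(n.mean(0)-f.mean(0)),'w',np.linalg.norm(n[0]-n[1]),np.linalg.norm(f[0]-f[1]))
d=f.mean(0)-n.mean(0);print('yaw',np.degrees(np.arctan2(d[1],d[0])))
for k,a in(('near',n),('mid',m),('far',f)):
    e=a[0]-a[1];print(k,np.degrees(np.arctan2(-e[0],e[1])))
for u in((568,84),(552,148),(537,206)):print(cast(p,[u],.009)[0].round(4))
u=np.array([(58,288),(187,271),(523,22),(478,254)],float);print(cast(p,u,.052)[:,:2].round(4).tolist())
w=np.array([(44,73),(52,71),(117,274),(125,272)],float);print('midwall',cast(p,w,.051)[:,:2].round(4).tolist())
to(.4465,-.034,.1,-3)
E
```

```text
L [0.6451 0.0037 0.026 ] S [ 0.4466 -0.0319  0.026 ]
block [[0.51866921 0.07418168]
 [0.51817723 0.0447302 ]] [[0.54355315 0.06994606]
 [0.54309884 0.04324165]] [[0.5677721  0.06676985]
 [0.56735737 0.04281215]] centre [0.54299398 0.05712347] [0.543326   0.05659385] len 0.049362435788626376 w 0.029455591263888744 0.023961292905807056
yaw -5.422764252893448
near -0.9570272368831577
mid -0.97463553860474
far -0.9917553180969071
[ 0.6237 -0.2907  0.009 ]
[ 0.5459 -0.2855  0.009 ]
[ 0.4674 -0.2799  0.009 ]
[[0.3772, 0.364], [0.4006, 0.1873], [0.6844, -0.2009], [0.4189, -0.1863]]
midwall [[0.6441, 0.3123], [0.6459, 0.3029], [0.3968, 0.2807], [0.3996, 0.2695]]
t3.3 tcp [536.3  11.6 264. ] yaw -1.0 tilt 0.23 gap 1.001 F [ 0.5 -0.6 -0.1] j6 1.39
-> turn az 0.035 then x -87.3 y 50.3 z 164.0 level ax,ay: [-0.0025  0.0031]
```

```bash
python3 -m creep '[{"ax":0,"ay":0,"az":0.035,"x":-29,"y":16,"z":20,"hand":0.4},{"ax":0,"ay":0,"az":0,"x":-29,"y":16,"z":20,"hand":0.4},{"ax":0,"ay":0,"az":0,"x":-29,"y":16,"z":20,"hand":0.4},{"ax":0,"ay":0,"az":0,"x":0,"y":0,"z":45,"hand":0.4},{"ax":0,"ay":0,"az":0,"x":0,"y":0,"z":45,"hand":0.4},{"ax":0,"ay":0,"az":0,"x":0,"y":0,"z":45,"hand":0.4},{"ax":0,"ay":0,"az":0,"x":0,"y":0,"z":0,"hand":0.4},{"ax":0,"ay":0,"az":0,"x":0,"y":0,"z":0,"hand":0.4}]'
python3 - <<'E'
from h import *
to(.4466,-.032,.008,-3)
E
```

```text
clock: 4.3
eef_pos: [0.4503, -0.0454, 0.0687]
tool_rot: [[0.998, -0.069, 0.013], [-0.069, -0.998, -0.003], [0.013, 0.002, -1.0]]
wrist_force: [0.3, 0.2, 0.2]
finger_gap: 0.698
t4.3 tcp [450.3 -45.4  68.7] yaw -4.0 tilt 0.74 gap 0.698 F [0.3 0.2 0.2] j6 1.27
-> turn az -0.017 then x -4.4 y -13.2 z 60.7 level ax,ay: [-0.0129 -0.0016]
```

```bash
sed -i "s/'level ax,ay:',.*/'level ax %.4f ay %.4f'%(lambda d:(-d[1],d[0]))(R.T@np.array([0,0,-1.])))/" h.py
python3 -m creep '[{"ax":0,"ay":-0.013,"az":-0.017,"x":-4.4,"y":-13.2,"z":0,"hand":0.4},{"ax":0,"ay":0,"az":0,"x":0,"y":0,"z":0,"hand":0.4},{"ax":0,"ay":0,"az":0,"x":0,"y":0,"z":15,"hand":0.4},{"ax":0,"ay":0,"az":0,"x":0,"y":0,"z":15,"hand":0.4},{"ax":0,"ay":0,"az":0,"x":0,"y":0,"z":8,"hand":0.4},{"ax":0,"ay":0,"az":0,"x":0,"y":0,"z":0,"hand":0.4},{"ax":0,"ay":0,"az":0,"x":0,"y":0,"z":0,"hand":0.4},{"ax":0,"ay":0,"az":0,"x":0,"y":0,"z":0,"hand":0.4}]'
python3 - <<'E'
from h import *
to(.4466,-.032,.008,-3)
E
```

```text
clock: 5.3
eef_pos: [0.4498, -0.0321, 0.0319]
tool_rot: [[0.999, -0.051, 0.005], [-0.051, -0.999, -0.004], [0.006, 0.004, -1.0]]
wrist_force: [-0.7, -0.0, 0.1]
finger_gap: 0.7
t5.3 tcp [449.8 -32.1  31.9] yaw -2.9 tilt 0.39 gap 0.700 F [-0.7 -0.   0.1] j6 1.29
-> turn az 0.002 then x -3.2 y 0.0 z 23.9 level ax 0.0037 ay -0.0056
```

```bash

python3 -m creep '[{"ax":0.0037,"ay":-0.0056,"az":0,"x":-3.2,"y":0,"z":12,"hand":0.4},{"ax":0,"ay":0,"az":0,"x":0,"y":0,"z":11,"hand":0.4},{"ax":0,"ay":0,"az":0,"x":0,"y":0,"z":0,"hand":0.4},{"ax":0,"ay":0,"az":0,"x":0,"y":0,"z":0,"hand":0.4},{"ax":0,"ay":0,"az":0,"x":0,"y":0,"z":0,"hand":-1},{"ax":0,"ay":0,"az":0,"x":0,"y":0,"z":0,"hand":-1},{"ax":0,"ay":0,"az":0,"x":0,"y":0,"z":0,"hand":-1},{"ax":0,"ay":0,"az":0,"x":0,"y":0,"z":0,"hand":-1}]'
python3 - <<'E'
from h import *
to(.4466,-.032,.008,-3)
p,im=shot('wrist','w4')
E
```

```text
clock: 6.3
eef_pos: [0.4472, -0.0323, 0.008]
tool_rot: [[0.999, -0.051, 0.001], [-0.051, -0.999, -0.0], [0.001, 0.0, -1.0]]
wrist_force: [-0.8, -0.2, 1.0]
finger_gap: 0.004
t6.3 tcp [447.2 -32.3   8. ] yaw -2.9 tilt 0.07 gap 0.004 F [-0.8 -0.2  1. ] j6 1.28
-> turn az 0.002 then x -0.6 y -0.2 z 0.0 level ax 0.0002 ay -0.0012
```

View pics/w4.png

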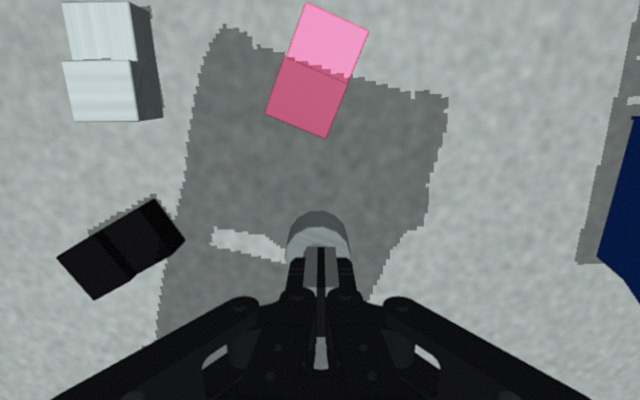

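Fingers shut on nothing (gap 0.004). The ring is still there at (318,235), just ahead of the fingers, so I'll work out where it is now.

```bash
python3 - <<'E'
from h import *
p,im=shot('wrist','w5')
tip()
print(cast(p,[(318,227),(286,245),(350,245)],.026)[:,:2].round(4), 'base', cast(p,[(318,210)],0)[0].round(4))
print('tcp proj',proj(p,[[.4472,-.0323,.008],[.4472,-.0323,.027]]))
c=cv2.resize(im[180:300,240:400],None,fx=5,fy=5,interpolation=cv2.INTER_CUBIC);cv2.imwrite('pics/c5.png',c)
E
```

```text
t6.4 tcp [447.1 -32.3   8. ] yaw -2.9 tilt 0.06 gap -0.000 F [-0.4 -0.8 -0.4] j6 1.28
[[ 0.463  -0.032 ]
 [ 0.4541 -0.0155]
 [ 0.4525 -0.0475]] base [ 0.4628 -0.0318  0.    ]
tcp proj [[320.23158535 241.08940224]
 [320.23282547 256.88258281]]
```

View pics/c5.png

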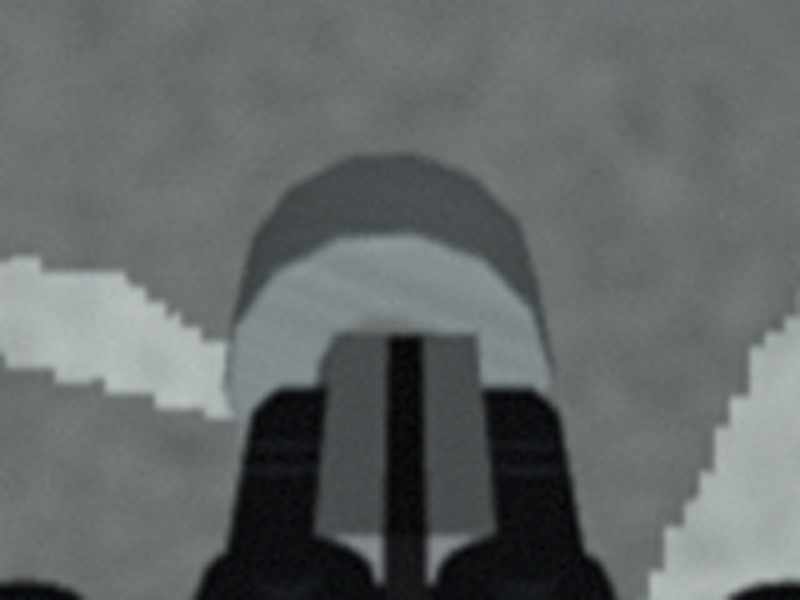

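The ring's far edge is at x 0.463, so it hasn't moved. The fingers appear to have shut above it, so I'll check from the side camera.

```bash
python3 - <<'E'
from h import *
p,im=shot('side','s1');s=tip();t=s['eef_pos']
for k,X in dict(tcp=t,up19=t+[0,0,.019],ringtop=[.4466,-.032,.026],ringbase=[.4466,-.032,0]).items(): print(k,proj(p,[X])[0].round(1))
cv2.imwrite('pics/c6.png',cv2.resize(im[170:270,190:340],None,fx=5,fy=5,interpolation=cv2.INTER_CUBIC))
E
```

```text
t6.5 tcp [447.1 -32.3   7.9] yaw -2.9 tilt 0.06 gap 0.000 F [-0.7  0.6  0.4] j6 1.28
tcp [254.6 234.2]
up19 [254.  226.7]
ringtop [253.8 227.1]
ringbase [254.6 237.3]
```

View pics/c6.png

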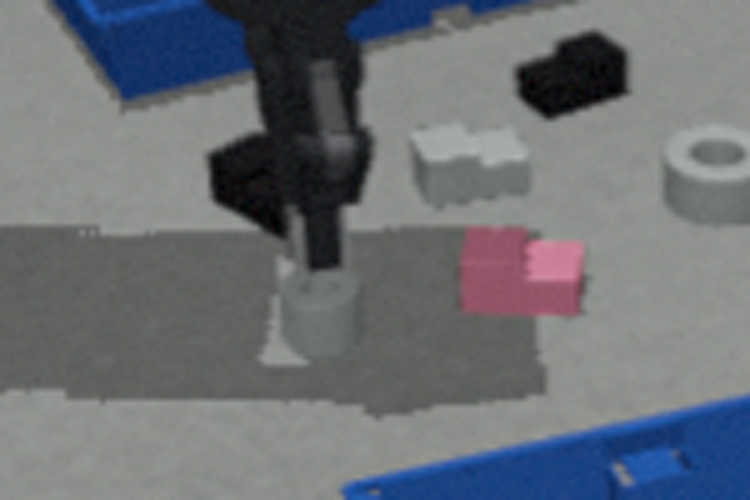

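Tips are at about z 0.035 while the TCP reads 0.008. Both the wrist view and the side view put the real shut tips about 28 mm above the reported TCP, so I'll use that offset. Next I'll open, descend and close, watching the force.

```bash

python3 -m creep '[{"ax":0,"ay":0,"az":0,"x":-0.6,"y":0,"z":0,"hand":0.4},{"ax":0,"ay":0,"az":0,"x":0,"y":0,"z":0,"hand":0.4},{"ax":0,"ay":0,"az":0,"x":0,"y":0,"z":0,"hand":0.4},{"ax":0,"ay":0,"az":0,"x":0,"y":0,"z":0,"hand":0.4},{"ax":0,"ay":0,"az":0,"x":0,"y":0,"z":9,"hand":0.4},{"ax":0,"ay":0,"az":0,"x":0,"y":0,"z":9,"hand":0.4},{"ax":0,"ay":0,"az":0,"x":0,"y":0,"z":5,"hand":0.4},{"ax":0,"ay":0,"az":0,"x":0,"y":0,"z":0,"hand":0.4}]'
python3 - <<'E'
from h import *
to(.4466,-.032,-.019,-3)
E
```

```text
clock: 7.45
eef_pos: [0.4459, -0.0321, -0.0173]
tool_rot: [[0.999, -0.051, -0.0], [-0.051, -0.999, 0.0], [-0.0, -0.0, -1.0]]
wrist_force: [0.1, -0.0, -0.4]
finger_gap: 0.702
t7.5 tcp [445.9 -32.1 -17.3] yaw -2.9 tilt 0.01 gap 0.702 F [ 0.1 -0.  -0.4] j6 1.28
-> turn az 0.001 then x 0.7 y -0.1 z 1.7 level ax -0.0001 ay 0.0002
```

```bash

python3 -m creep '[{"ax":0,"ay":0,"az":0,"x":0,"y":0,"z":1,"hand":-1},{"ax":0,"ay":0,"az":0,"x":0,"y":0,"z":0,"hand":-1},{"ax":0,"ay":0,"az":0,"x":0,"y":0,"z":0,"hand":-1},{"ax":0,"ay":0,"az":0,"x":0,"y":0,"z":0,"hand":-1},{"ax":0,"ay":0,"az":0,"x":0,"y":0,"z":-10,"hand":-1},{"ax":0,"ay":0,"az":0,"x":0,"y":0,"z":-20,"hand":-1},{"ax":0,"ay":0,"az":0,"x":0,"y":0,"z":-20,"hand":-1},{"ax":0,"ay":0,"az":0,"x":0,"y":0,"z":0,"hand":-1}]'
python3 - <<'E'
from h import *
to(.624,-.2885,.06,-3)
p,im=shot('side','s2');cv2.imwrite('pics/c7.png',cv2.resize(im[140:270,190:340],None,fx=4,fy=4,interpolation=cv2.INTER_CUBIC))
E
```

```text
clock: 8.45
eef_pos: [0.446, -0.0321, 0.0348]
tool_rot: [[0.999, -0.051, -0.0], [-0.051, -0.999, 0.0], [-0.0, -0.0, -1.0]]
wrist_force: [0.1, -1.5, -1.9]
finger_gap: 0.375
t8.4 tcp [446.  -32.1  34.8] yaw -2.9 tilt 0.00 gap 0.375 F [ 0.1 -1.5 -1.9] j6 1.28
-> turn az 0.002 then x 191.2 y 246.8 z -25.2 level ax -0.0001 ay 0.0000
```

```bash

python3 -m creep '[{"ax":0,"ay":0,"az":0,"x":0,"y":0,"z":-25,"hand":-1},{"ax":0,"ay":0,"az":0,"x":27,"y":35,"z":-10,"hand":-1},{"ax":0,"ay":0,"az":0,"x":27,"y":35,"z":0,"hand":-1},{"ax":0,"ay":0,"az":0,"x":27,"y":35,"z":0,"hand":-1},{"ax":0,"ay":0,"az":0,"x":27,"y":35,"z":0,"hand":-1},{"ax":0,"ay":0,"az":0,"x":27,"y":35,"z":0,"hand":-1},{"ax":0,"ay":0,"az":0,"x":20,"y":30,"z":0,"hand":-1},{"ax":0,"ay":0,"az":0,"x":0,"y":0,"z":0,"hand":-1}]'
python3 - <<'E'
from h import *
to(.6234,-.288,.035,-3)
E
```

```text
clock: 9.5
eef_pos: [0.5886, -0.2482, 0.0587]
tool_rot: [[0.999, -0.05, -0.013], [-0.05, -0.999, 0.007], [-0.013, -0.006, -1.0]]
wrist_force: [0.5, 0.2, -0.7]
finger_gap: 0.376
t9.5 tcp [ 588.6 -248.2   58.7] yaw -2.8 tilt 0.82 gap 0.376 F [ 0.5  0.2 -0.7] j6 1.04
-> turn az 0.003 then x 36.9 y 37.9 z 23.7 level ax -0.0059 ay 0.0130
```

```bash

python3 -m creep '[{"ax":-0.006,"ay":0.013,"az":0.003,"x":18,"y":19,"z":0,"hand":-1},{"ax":0,"ay":0,"az":0,"x":17,"y":17,"z":0,"hand":-1},{"ax":0,"ay":0,"az":0,"x":0,"y":0,"z":0,"hand":-1},{"ax":0,"ay":0,"az":0,"x":0,"y":0,"z":10,"hand":-1},{"ax":0,"ay":0,"az":0,"x":0,"y":0,"z":10,"hand":-1},{"ax":0,"ay":0,"az":0,"x":0,"y":0,"z":0,"hand":-1},{"ax":0,"ay":0,"az":0,"x":0,"y":0,"z":0,"hand":-1},{"ax":0,"ay":0,"az":0,"x":0,"y":0,"z":0,"hand":-1}]'
python3 - <<'E'
from h import *
to(.6234,-.288,-.0113,-3)
E
```

```text
clock: 10.5
eef_pos: [0.616, -0.2788, 0.0299]
tool_rot: [[0.999, -0.05, -0.011], [-0.05, -0.999, 0.009], [-0.012, -0.008, -1.0]]
wrist_force: [0.1, 0.6, -1.4]
finger_gap: 0.371
t10.5 tcp [ 616.  -278.8   29.9] yaw -2.9 tilt 0.81 gap 0.371 F [ 0.1  0.6 -1.4] j6 1.02
-> turn az 0.002 then x 7.9 y 8.8 z 41.2 level ax -0.0081 ay 0.0116
```

```bash

python3 -m creep '[{"ax":-0.008,"ay":0.012,"az":0.002,"x":8,"y":9,"z":0,"hand":-1},{"ax":0,"ay":0,"az":0,"x":0,"y":0,"z":0,"hand":-1},{"ax":0,"ay":0,"az":0,"x":0,"y":0,"z":0,"hand":-1},{"ax":0,"ay":0,"az":0,"x":0,"y":0,"z":0,"hand":-1},{"ax":0,"ay":0,"az":0,"x":0,"y":0,"z":12,"hand":-1},{"ax":0,"ay":0,"az":0,"x":0,"y":0,"z":6,"hand":-1},{"ax":0,"ay":0,"az":0,"x":0,"y":0,"z":0,"hand":-1},{"ax":0,"ay":0,"az":0,"x":0,"y":0,"z":0,"hand":-1}]'
python3 - <<'E'
from h import *
to(.6234,-.288,-.0113,-3)
shot('wrist','w6')
E
```

```text
clock: 11.5
eef_pos: [0.6241, -0.2891, 0.0106]
tool_rot: [[0.999, -0.053, 0.001], [-0.053, -0.999, -0.001], [0.001, 0.001, -1.0]]
wrist_force: [0.3, -0.4, -1.9]
finger_gap: 0.375
t11.5 tcp [ 624.1 -289.1   10.6] yaw -3.0 tilt 0.09 gap 0.375 F [ 0.3 -0.4 -1.9] j6 1.02
-> turn az -0.000 then x -0.8 y -1.0 z 21.9 level ax 0.0006 ay -0.0015
```

View pics/w6.png

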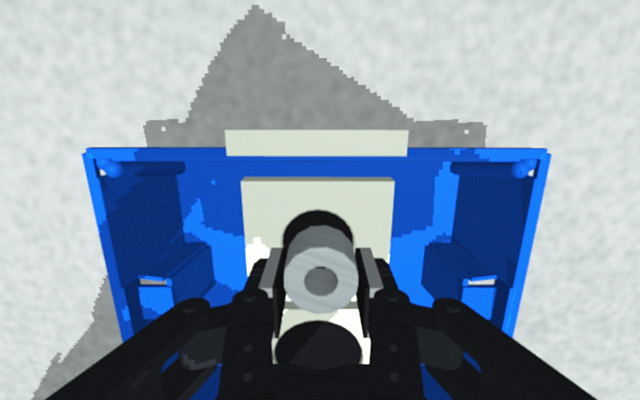

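Ring at (319,268) is centred over its insert (edges 241 to 394 px), so I'll lower it.

```bash

python3 -m creep '[{"ax":0,"ay":0,"az":0,"x":-0.8,"y":-1,"z":8,"hand":-1},{"ax":0,"ay":0,"az":0,"x":0,"y":0,"z":8,"hand":-1},{"ax":0,"ay":0,"az":0,"x":0,"y":0,"z":4,"hand":-1},{"ax":0,"ay":0,"az":0,"x":0,"y":0,"z":0,"hand":-1},{"ax":0,"ay":0,"az":0,"x":0,"y":0,"z":0,"hand":-1},{"ax":0,"ay":0,"az":0,"x":0,"y":0,"z":0,"hand":-1},{"ax":0,"ay":0,"az":0,"x":0,"y":0,"z":0,"hand":-1},{"ax":0,"ay":0,"az":0,"x":0,"y":0,"z":0,"hand":-1}]'
python3 - <<'E'
from h import *
to(.6234,-.288,-.0113,-3)
E
```

```text
clock: 12.55
eef_pos: [0.6239, -0.2883, -0.01]
tool_rot: [[0.999, -0.053, 0.003], [-0.053, -0.999, -0.001], [0.003, 0.001, -1.0]]
wrist_force: [-0.4, 0.7, -0.7]
finger_gap: 0.377
t12.6 tcp [ 623.9 -288.3  -10. ] yaw -3.0 tilt 0.17 gap 0.377 F [-0.4  0.7 -0.7] j6 1.02
-> turn az -0.000 then x -0.5 y -0.3 z 1.3 level ax 0.0013 ay -0.0026
```

```bash

python3 -m creep '[{"ax":0.001,"ay":-0.003,"az":0,"x":0,"y":0,"z":1.3,"hand":-1},{"ax":0,"ay":0,"az":0,"x":0,"y":0,"z":0.5,"hand":-1},{"ax":0,"ay":0,"az":0,"x":0,"y":0,"z":0,"hand":0.3},{"ax":0,"ay":0,"az":0,"x":0,"y":0,"z":0,"hand":0.3},{"ax":0,"ay":0,"az":0,"x":0,"y":0,"z":0,"hand":0.3},{"ax":0,"ay":0,"az":0,"x":0,"y":0,"z":-30,"hand":0.4},{"ax":0,"ay":0,"az":0,"x":0,"y":0,"z":-40,"hand":0.4},{"ax":0,"ay":0,"az":0,"x":0,"y":0,"z":-40,"hand":0.4}]'
python3 - <<'E'
from h import *
p,im=shot('wrist','w7')
cv2.imwrite('pics/c8.png',im)
to(.543,.058,.07,-2.5)
E
```

```text
clock: 13.55
eef_pos: [0.6215, -0.2867, 0.0963]
tool_rot: [[0.999, -0.053, -0.007], [-0.053, -0.999, 0.004], [-0.008, -0.004, -1.0]]
wrist_force: [0.1, -0.5, -1.1]
finger_gap: 0.7
t13.6 tcp [ 624.7 -288.8  103.4] yaw -3.0 tilt 0.06 gap 0.703 F [ 4.  -1.4  4.2] j6 1.02
-> turn az -0.009 then x -96.8 y -342.9 z 33.4 level ax 0.0009 ay -0.0006
```

View pics/c8.png

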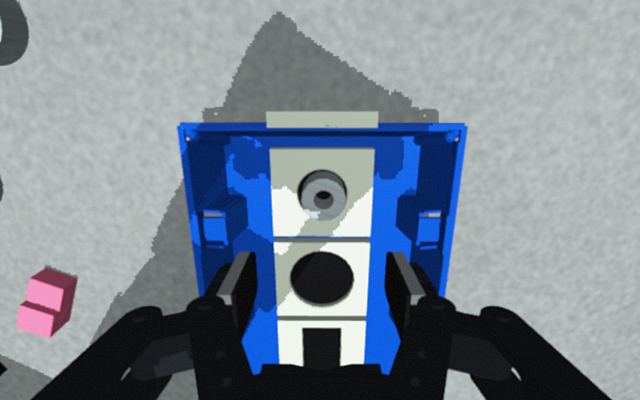

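Small ring (323,195) sits in its recess. Now the block.

```bash

python3 -m creep '[{"ax":0,"ay":0,"az":0,"x":-14,"y":-50,"z":0,"hand":0.2},{"ax":0,"ay":0,"az":0,"x":-14,"y":-50,"z":0,"hand":0.2},{"ax":0,"ay":0,"az":0,"x":-14,"y":-50,"z":0,"hand":0.2},{"ax":0,"ay":0,"az":0,"x":-14,"y":-50,"z":0,"hand":0.2},{"ax":0,"ay":0,"az":0,"x":-14,"y":-50,"z":0,"hand":0.2},{"ax":0,"ay":0,"az":0,"x":-14,"y":-50,"z":10,"hand":0.2},{"ax":0,"ay":0,"az":0,"x":-10,"y":-38,"z":20,"hand":0.2},{"ax":0,"ay":0,"az":0,"x":0,"y":0,"z":0,"hand":0.2}]'
python3 - <<'E'
from h import *
to(.543,.058,.07,-2.5)
E
```

```text
clock: 14.6
eef_pos: [0.5499, 0.0611, 0.0743]
tool_rot: [[0.998, -0.055, 0.011], [-0.055, -0.998, -0.005], [0.012, 0.005, -1.0]]
wrist_force: [-0.6, 0.4, -0.3]
finger_gap: 0.601
t14.6 tcp [549.9  61.1  74.3] yaw -3.2 tilt 0.73 gap 0.601 F [-0.6  0.4 -0.3] j6 1.53
-> turn az -0.011 then x -6.8 y 3.4 z 4.3 level ax 0.0047 ay -0.0118
```

```bash

python3 -m creep '[{"ax":0.005,"ay":-0.012,"az":-0.011,"x":-6.8,"y":3.4,"z":0,"hand":0.2},{"ax":0,"ay":0,"az":0,"x":0,"y":0,"z":0,"hand":0.2},{"ax":0,"ay":0,"az":0,"x":0,"y":0,"z":20,"hand":0.2},{"ax":0,"ay":0,"az":0,"x":0,"y":0,"z":20,"hand":0.2},{"ax":0,"ay":0,"az":0,"x":0,"y":0,"z":15,"hand":0.2},{"ax":0,"ay":0,"az":0,"x":0,"y":0,"z":5,"hand":0.2},{"ax":0,"ay":0,"az":0,"x":0,"y":0,"z":0,"hand":0.2},{"ax":0,"ay":0,"az":0,"x":0,"y":0,"z":0,"hand":0.2}]'
python3 - <<'E'
from h import *
to(.543,.058,-.018,-2.5)
E
```

```text
clock: 15.6
eef_pos: [0.5484, 0.0512, 0.0167]
tool_rot: [[0.999, -0.051, 0.008], [-0.051, -0.999, -0.001], [0.008, 0.001, -1.0]]
wrist_force: [-0.6, 0.1, 0.3]
finger_gap: 0.6
t15.6 tcp [548.4  51.2  16.7] yaw -2.9 tilt 0.47 gap 0.600 F [-0.6  0.1  0.3] j6 1.50
-> turn az -0.007 then x -5.7 y -6.5 z 34.7 level ax 0.0009 ay -0.0082
```

```bash

python3 -m creep '[{"ax":0.001,"ay":-0.008,"az":-0.007,"x":-5.7,"y":-6.5,"z":0,"hand":0.2},{"ax":0,"ay":0,"az":0,"x":0,"y":0,"z":0,"hand":0.2},{"ax":0,"ay":0,"az":0,"x":0,"y":0,"z":0,"hand":0.2},{"ax":0,"ay":0,"az":0,"x":0,"y":0,"z":0,"hand":0.2},{"ax":0,"ay":0,"az":0,"x":0,"y":0,"z":0,"hand":0.2},{"ax":0,"ay":0,"az":0,"x":0,"y":0,"z":0,"hand":0.2},{"ax":0,"ay":0,"az":0,"x":0,"y":0,"z":0,"hand":0.2},{"ax":0,"ay":0,"az":0,"x":0,"y":0,"z":0,"hand":0.2}]'
python3 - <<'E'
from h import *
to(.543,.058,-.018,-2.5)
p,im=shot('wrist','w8');np.save('pics/w8.npy',p,allow_pickle=True)
E
```

```text
clock: 16.6
eef_pos: [0.5436, 0.0587, 0.0181]
tool_rot: [[0.999, -0.043, 0.002], [-0.043, -0.999, -0.0], [0.002, 0.0, -1.0]]
wrist_force: [-0.3, 0.1, -0.0]
finger_gap: 0.599
t16.6 tcp [543.6  58.7  18.1] yaw -2.4 tilt 0.11 gap 0.599 F [-0.3  0.1 -0. ] j6 1.50
-> turn az 0.001 then x -0.6 y 0.8 z 36.1 level ax 0.0000 ay -0.0020
```

View pics/w8.png

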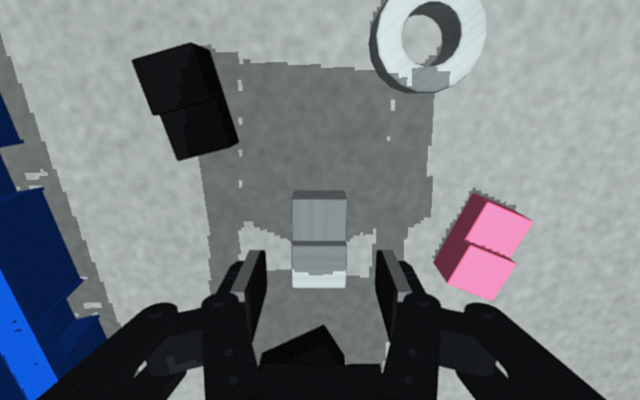

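Block centred between the fingers: far edge row 198, near edge row 288, columns 292 to 347. The large ring is at about (431,36).

```bash
python3 - <<'E'
from h import *
p=np.load('pics/w8.npy',allow_pickle=True).item()
f=cast(p,[(292.5,198.5),(346.5,198.5)],.019)[:,:2];n=cast(p,[(292.5,288),(347,288)],.026)[:,:2]
print(f,n,(f.mean(0)+n.mean(0))/2)
print('L',cast(p,[(377,36),(487,20),(436,91)],.026)[:,:2].round(4))
E
python3 -m creep '[{"ax":0,"ay":-0.002,"az":0,"x":-0.6,"y":0,"z":15,"hand":0.2},{"ax":0,"ay":0,"az":0,"x":0,"y":0,"z":14,"hand":0.2},{"ax":0,"ay":0,"az":0,"x":0,"y":0,"z":6,"hand":0.2},{"ax":0,"ay":0,"az":0,"x":0,"y":0,"z":0,"hand":0.2},{"ax":0,"ay":0,"az":0,"x":0,"y":0,"z":0,"hand":0.2},{"ax":0,"ay":0,"az":0,"x":0,"y":0,"z":0,"hand":0.2},{"ax":0,"ay":0,"az":0,"x":0,"y":0,"z":0,"hand":0.2},{"ax":0,"ay":0,"az":0,"x":0,"y":0,"z":0,"hand":0.2}]'
python3 - <<'E'
from h import *
to(.543,.058,-.018,-2.5)
E
```

```text
[[0.56935833 0.07232583]
 [0.56811794 0.04366634]] [[0.51946082 0.07519462]
 [0.51814149 0.04488281]] [0.54376965 0.0590174 ]
L [[ 0.6451  0.0291]
 [ 0.6497 -0.0192]
 [ 0.6207  0.0016]]
clock: 17.65
eef_pos: [0.5429, 0.0588, -0.0197]
tool_rot: [[0.999, -0.043, -0.001], [-0.043, -0.999, 0.0], [-0.001, -0.0, -1.0]]
wrist_force: [-0.1, -0.6, -0.2]
finger_gap: 0.601
t17.6 tcp [542.9  58.8 -19.7] yaw -2.5 tilt 0.03 gap 0.601 F [-0.1 -0.6 -0.2] j6 1.50
-> turn az 0.001 then x 0.2 y 0.7 z -1.7 level ax -0.0000 ay 0.0005
```

```bash

python3 -m creep '[{"ax":0,"ay":0,"az":0,"x":0,"y":0,"z":-0.5,"hand":-1},{"ax":0,"ay":0,"az":0,"x":0,"y":0,"z":0,"hand":-1},{"ax":0,"ay":0,"az":0,"x":0,"y":0,"z":0,"hand":-1},{"ax":0,"ay":0,"az":0,"x":0,"y":0,"z":0,"hand":-1},{"ax":0,"ay":0,"az":0,"x":0,"y":0,"z":0,"hand":-1},{"ax":0,"ay":0,"az":0,"x":0,"y":0,"z":0,"hand":-1},{"ax":0,"ay":0,"az":0,"x":0,"y":0,"z":0,"hand":-1},{"ax":0,"ay":0,"az":0,"x":0,"y":0,"z":0,"hand":-1}]'
python3 -c "
from h import *
tip()"
python3 -m creep '[{"ax":0,"ay":0,"az":0,"x":0,"y":0,"z":-10,"hand":-1},{"ax":0,"ay":0,"az":0,"x":0,"y":0,"z":-30,"hand":-1},{"ax":0,"ay":0,"az":0,"x":0,"y":0,"z":-30,"hand":-1},{"ax":0,"ay":0,"az":0,"x":0,"y":0,"z":-20,"hand":-1},{"ax":0,"ay":0,"az":0,"x":0,"y":0,"z":0,"hand":-1},{"ax":0,"ay":0,"az":0,"x":0,"y":0,"z":0,"hand":-1},{"ax":0,"ay":0,"az":0,"x":0,"y":0,"z":0,"hand":-1},{"ax":0,"ay":0,"az":0,"x":0,"y":0,"z":0,"hand":-1}]'
python3 - <<'E'
from h import *
to(.4665,-.279,.07,-3)
E
```

```text
clock: 18.65
eef_pos: [0.5434, 0.0587, -0.0185]
tool_rot: [[0.999, -0.043, 0.001], [-0.043, -0.999, -0.0], [0.001, 0.0, -1.0]]
wrist_force: [0.4, 0.5, 1.0]
finger_gap: 0.331
t18.6 tcp [543.4  58.7 -18.5] yaw -2.4 tilt 0.03 gap 0.331 F [0.4 0.5 1. ] j6 1.50
clock: 19.65
eef_pos: [0.5394, 0.0591, 0.0715]
tool_rot: [[0.999, -0.043, -0.007], [-0.043, -0.999, 0.001], [-0.007, -0.0, -1.0]]
wrist_force: [0.2, -0.2, -1.2]
finger_gap: 0.333
t19.6 tcp [539.4  59.1  71.5] yaw -2.5 tilt 0.43 gap 0.333 F [ 0.2 -0.2 -1.2] j6 1.50
-> turn az 0.009 then x -55.1 y 341.4 z 1.5 level ax -0.0004 ay 0.0074
```

```bash

python3 -m creep '[{"ax":0,"ay":0.007,"az":0.009,"x":-8,"y":45,"z":0,"hand":-1},{"ax":0,"ay":0,"az":0,"x":-8,"y":45,"z":0,"hand":-1},{"ax":0,"ay":0,"az":0,"x":-8,"y":45,"z":0,"hand":-1},{"ax":0,"ay":0,"az":0,"x":-8,"y":45,"z":0,"hand":-1},{"ax":0,"ay":0,"az":0,"x":-8,"y":45,"z":0,"hand":-1},{"ax":0,"ay":0,"az":0,"x":-8,"y":45,"z":0,"hand":-1},{"ax":0,"ay":0,"az":0,"x":-8,"y":45,"z":0,"hand":-1},{"ax":0,"ay":0,"az":0,"x":0,"y":20,"z":0,"hand":-1}]'
python3 -m creep '[{"ax":0,"ay":0,"az":0,"x":0,"y":0,"z":0,"hand":-1},{"ax":0,"ay":0,"az":0,"x":0,"y":0,"z":0,"hand":-1},{"ax":0,"ay":0,"az":0,"x":0,"y":0,"z":0,"hand":-1},{"ax":0,"ay":0,"az":0,"x":0,"y":0,"z":0,"hand":-1},{"ax":0,"ay":0,"az":0,"x":0,"y":0,"z":0,"hand":-1},{"ax":0,"ay":0,"az":0,"x":0,"y":0,"z":0,"hand":-1},{"ax":0,"ay":0,"az":0,"x":0,"y":0,"z":0,"hand":-1},{"ax":0,"ay":0,"az":0,"x":0,"y":0,"z":0,"hand":-1}]' | head -1
python3 - <<'E'
from h import *
to(.4668,-.2794,.02,-3)
E
```

```text
clock: 20.65
eef_pos: [0.4627, -0.2799, 0.0667]
tool_rot: [[0.999, -0.048, -0.005], [-0.048, -0.999, 0.004], [-0.006, -0.004, -1.0]]
wrist_force: [-0.4, 0.8, -2.7]
finger_gap: 0.334
clock: 21.65
t21.6 tcp [ 463.2 -276.    65.6] yaw -2.6 tilt 0.56 gap 0.333 F [ 0.2 -0.6 -2.1] j6 0.86
-> turn az 0.007 then x 3.7 y 3.3 z 45.6 level ax -0.0066 ay 0.0073
```

```bash

python3 -m creep '[{"ax":-0.007,"ay":0.007,"az":0.007,"x":3.7,"y":3.3,"z":0,"hand":-1},{"ax":0,"ay":0,"az":0,"x":0,"y":0,"z":0,"hand":-1},{"ax":0,"ay":0,"az":0,"x":0,"y":0,"z":15,"hand":-1},{"ax":0,"ay":0,"az":0,"x":0,"y":0,"z":20,"hand":-1},{"ax":0,"ay":0,"az":0,"x":0,"y":0,"z":13,"hand":-1},{"ax":0,"ay":0,"az":0,"x":0,"y":0,"z":5,"hand":-1},{"ax":0,"ay":0,"az":0,"x":0,"y":0,"z":0,"hand":-1},{"ax":0,"ay":0,"az":0,"x":0,"y":0,"z":0,"hand":-1}]' |head -1
python3 - <<'E'
from h import *
to(.4668,-.2794,-.0115,-3)
E
```

```text
clock: 22.65
t22.6 tcp [ 466.7 -279.8    8.8] yaw -3.0 tilt 0.04 gap 0.334 F [ 0.9 -0.4 -2.3] j6 0.87
-> turn az -0.001 then x 0.1 y -0.4 z 20.3 level ax 0.0004 ay 0.0005
```

```bash

python3 -m creep '[{"ax":0,"ay":0,"az":0,"x":0,"y":-0.4,"z":8,"hand":-1},{"ax":0,"ay":0,"az":0,"x":0,"y":0,"z":8,"hand":-1},{"ax":0,"ay":0,"az":0,"x":0,"y":0,"z":3,"hand":-1},{"ax":0,"ay":0,"az":0,"x":0,"y":0,"z":0,"hand":-1},{"ax":0,"ay":0,"az":0,"x":0,"y":0,"z":0,"hand":-1},{"ax":0,"ay":0,"az":0,"x":0,"y":0,"z":0,"hand":-1},{"ax":0,"ay":0,"az":0,"x":0,"y":0,"z":0,"hand":-1},{"ax":0,"ay":0,"az":0,"x":0,"y":0,"z":0,"hand":-1}]' |head -1
python3 - <<'E'
from h import *
to(.4668,-.2794,-.0115,-3)
E
```

```text
clock: 23.65
t23.6 tcp [ 467.6 -280.2  -10.1] yaw -3.0 tilt 0.16 gap 0.336 F [-0.1  0.2 -1.5] j6 0.87
-> turn az -0.001 then x -0.9 y -0.7 z 1.4 level ax 0.0022 ay -0.0016
```

Entered the recess, no jam force (insert top would stop it 6 mm higher). Lower the last mm, release, rise.

```bash

python3 -m creep '[{"ax":0.002,"ay":-0.002,"az":0,"x":-0.5,"y":-0.4,"z":1.4,"hand":-1},{"ax":0,"ay":0,"az":0,"x":0,"y":0,"z":0.5,"hand":-1},{"ax":0,"ay":0,"az":0,"x":0,"y":0,"z":0,"hand":0.3},{"ax":0,"ay":0,"az":0,"x":0,"y":0,"z":0,"hand":0.3},{"ax":0,"ay":0,"az":0,"x":0,"y":0,"z":0,"hand":0.3},{"ax":0,"ay":0,"az":0,"x":0,"y":0,"z":-30,"hand":0.6},{"ax":0,"ay":0,"az":0,"x":0,"y":0,"z":-40,"hand":0.6},{"ax":0,"ay":0,"az":0,"x":0,"y":0,"z":-30,"hand":0.6}]'
python3 - <<'E'
from h import *
p,im=shot('side','s3')
cv2.imwrite('pics/s3c.png',cv2.resize(im[220:380,240:480],None,fx=3,fy=3))
to(.645,.0045,.07,-3)
E
```

```text
clock: 24.65
eef_pos: [0.4658, -0.2786, 0.0884]
tool_rot: [[0.999, -0.053, -0.004], [-0.053, -0.999, 0.003], [-0.004, -0.003, -1.0]]
wrist_force: [0.5, -0.4, 0.2]
finger_gap: 0.802
t24.7 tcp [ 467.8 -280.3   92.3] yaw -3.0 tilt 0.04 gap 0.796 F [ 1.6 -2.1  3.1] j6 0.87
-> turn az -0.001 then x 162.0 y -293.7 z 22.3 level ax 0.0006 ay -0.0001
```

```bash

python3 -m creep '[{"ax":0,"ay":0,"az":0,"x":24,"y":-44,"z":0,"hand":0.7},{"ax":0,"ay":0,"az":0,"x":24,"y":-44,"z":0,"hand":0.7},{"ax":0,"ay":0,"az":0,"x":24,"y":-44,"z":0,"hand":0.7},{"ax":0,"ay":0,"az":0,"x":24,"y":-44,"z":0,"hand":0.7},{"ax":0,"ay":0,"az":0,"x":24,"y":-44,"z":0,"hand":0.7},{"ax":0,"ay":0,"az":0,"x":24,"y":-44,"z":0,"hand":0.7},{"ax":0,"ay":0,"az":0,"x":0,"y":0,"z":0,"hand":0.7},{"ax":0,"ay":0,"az":0,"x":0,"y":0,"z":0,"hand":0.7}]' |head -1
python3 - <<'E'
from h import *
to(.645,.0045,.03,-3)
E
```

```text
clock: 25.7
t25.7 tcp [632.5 -19.4  93.7] yaw -3.2 tilt 0.46 gap 0.848 F [ 0.2 -0.3 -0.4] j6 1.41
-> turn az -0.004 then x 11.2 y -24.5 z 63.7 level ax 0.0049 ay -0.0064
```

```bash

python3 -m creep '[{"ax":0.005,"ay":-0.006,"az":-0.004,"x":11.2,"y":-24.5,"z":0,"hand":0.7},{"ax":0,"ay":0,"az":0,"x":0,"y":0,"z":0,"hand":0.7},{"ax":0,"ay":0,"az":0,"x":0,"y":0,"z":20,"hand":0.7},{"ax":0,"ay":0,"az":0,"x":0,"y":0,"z":20,"hand":0.7},{"ax":0,"ay":0,"az":0,"x":0,"y":0,"z":20,"hand":0.7},{"ax":0,"ay":0,"az":0,"x":0,"y":0,"z":0,"hand":0.7},{"ax":0,"ay":0,"az":0,"x":0,"y":0,"z":0,"hand":0.7},{"ax":0,"ay":0,"az":0,"x":0,"y":0,"z":0,"hand":0.7}]' |head -1
python3 - <<'E'
from h import *
to(.645,.0045,-.019,-3)
p,im=shot('wrist','w9');np.save('pics/w9.npy',p,allow_pickle=True)
a=cv2.resize(im[150:330,200:440],None,fx=2.5,fy=2.5);b=cv2.imread('pics/s3c.png');b=cv2.resize(b,None,fx=600/b.shape[1],fy=600/b.shape[1])
cv2.imwrite('pics/c9.png',cv2.resize(np.vstack([a,b]),None,fx=.7,fy=.7))
E
```

```text
clock: 26.7
t26.7 tcp [641.4  -1.4  27. ] yaw -3.4 tilt 0.28 gap 0.848 F [ 0.1 -0.6 -0.4] j6 1.44
-> turn az -0.007 then x 3.3 y -6.1 z 46.0 level ax 0.0006 ay 0.0048
```

View pics/c9.png

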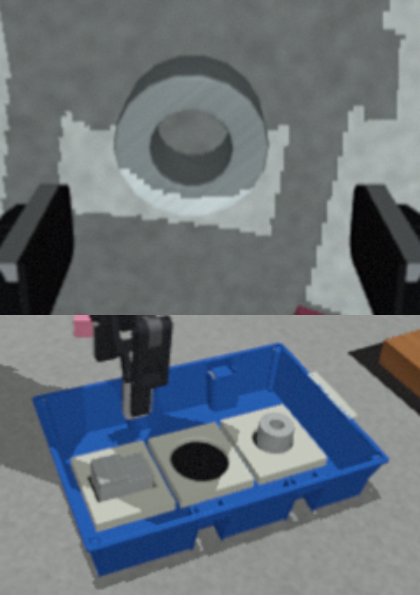

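Block and small ring are seated in their recesses (side crop). The large ring's top face is centred at about (309.4,233.4) in the wrist image.

```bash
python3 - <<'E'
from h import *
p=np.load('pics/w9.npy',allow_pickle=True).item()
c=cast(p,[(309.4,233.4)],.026)[0];print(c.round(4));to(c[0],c[1],.02,-3)
E
```

```text
[0.646  0.0044 0.026 ]
t26.8 tcp [641.6  -1.4  27.3] yaw -3.4 tilt 0.25 gap 0.848 F [ 0.2 -0.4 -0.2] j6 1.44
-> turn az -0.007 then x 4.1 y -6.0 z 7.3 level ax 0.0007 ay 0.0042
```

```bash

python3 -m creep '[{"ax":0.001,"ay":0.004,"az":-0.007,"x":4.1,"y":-6,"z":0,"hand":0.7},{"ax":0,"ay":0,"az":0,"x":0,"y":0,"z":0,"hand":0.7},{"ax":0,"ay":0,"az":0,"x":0,"y":0,"z":0,"hand":0.7},{"ax":0,"ay":0,"az":0,"x":0,"y":0,"z":15,"hand":0.7},{"ax":0,"ay":0,"az":0,"x":0,"y":0,"z":15,"hand":0.7},{"ax":0,"ay":0,"az":0,"x":0,"y":0,"z":12,"hand":0.7},{"ax":0,"ay":0,"az":0,"x":0,"y":0,"z":5,"hand":0.7},{"ax":0,"ay":0,"az":0,"x":0,"y":0,"z":0,"hand":0.7}]' |head -1
python3 - <<'E'
from h import *
to(.646,.0044,-.021,-3)
E
```

```text
clock: 27.75
t27.8 tcp [646.3   5.  -23.1] yaw -2.9 tilt 0.02 gap 0.849 F [ 1.1 -0.6  0. ] j6 1.45
-> turn az 0.001 then x -0.3 y 0.6 z -2.1 level ax -0.0004 ay -0.0000
```

```bash

python3 -m creep '[{"ax":0,"ay":0,"az":0,"x":0,"y":0.4,"z":-2,"hand":0.4},{"ax":0,"ay":0,"az":0,"x":0,"y":0,"z":0,"hand":-1},{"ax":0,"ay":0,"az":0,"x":0,"y":0,"z":0,"hand":-1},{"ax":0,"ay":0,"az":0,"x":0,"y":0,"z":0,"hand":-1},{"ax":0,"ay":0,"az":0,"x":0,"y":0,"z":0,"hand":-1},{"ax":0,"ay":0,"az":0,"x":0,"y":0,"z":0,"hand":-1},{"ax":0,"ay":0,"az":0,"x":0,"y":0,"z":0,"hand":-1},{"ax":0,"ay":0,"az":0,"x":0,"y":0,"z":0,"hand":-1}]'
python3 -c "
from h import *
tip()"
python3 -m creep '[{"ax":0,"ay":0,"az":0,"x":0,"y":0,"z":-10,"hand":-1},{"ax":0,"ay":0,"az":0,"x":0,"y":0,"z":-25,"hand":-1},{"ax":0,"ay":0,"az":0,"x":0,"y":0,"z":-30,"hand":-1},{"ax":0,"ay":0,"az":0,"x":0,"y":0,"z":-25,"hand":-1},{"ax":0,"ay":0,"az":0,"x":0,"y":0,"z":0,"hand":-1},{"ax":0,"ay":0,"az":0,"x":0,"y":0,"z":0,"hand":-1},{"ax":0,"ay":0,"az":0,"x":0,"y":0,"z":0,"hand":-1},{"ax":0,"ay":0,"az":0,"x":0,"y":0,"z":0,"hand":-1}]'
python3 - <<'E'
from h import *
to(.546,-.284,.06,-3)
E
```

```text
clock: 28.75
eef_pos: [0.647, 0.0046, -0.0197]
tool_rot: [[0.999, -0.051, 0.001], [-0.051, -0.999, 0.0], [0.001, -0.0, -1.0]]
wrist_force: [0.1, -0.4, -2.7]
finger_gap: 0.557
t28.8 tcp [647.    4.6 -19.7] yaw -2.9 tilt 0.08 gap 0.557 F [ 0.1 -0.4 -2.7] j6 1.45
clock: 29.75
eef_pos: [0.6434, 0.005, 0.07]
tool_rot: [[0.999, -0.051, -0.006], [-0.051, -0.999, 0.001], [-0.006, -0.001, -1.0]]
wrist_force: [-0.8, -0.3, -3.9]
finger_gap: 0.555
t29.8 tcp [643.4   5.   70. ] yaw -2.9 tilt 0.35 gap 0.555 F [-0.8 -0.3 -3.9] j6 1.45
-> turn az 0.001 then x -82.2 y 293.8 z 10.0 level ax -0.0011 ay 0.0059
```

```bash

python3 -m creep '[{"ax":0,"ay":0.006,"az":0,"x":-12,"y":42,"z":0,"hand":-1},{"ax":0,"ay":0,"az":0,"x":-12,"y":42,"z":0,"hand":-1},{"ax":0,"ay":0,"az":0,"x":-12,"y":42,"z":0,"hand":-1},{"ax":0,"ay":0,"az":0,"x":-12,"y":42,"z":0,"hand":-1},{"ax":0,"ay":0,"az":0,"x":-12,"y":42,"z":0,"hand":-1},{"ax":0,"ay":0,"az":0,"x":-12,"y":42,"z":0,"hand":-1},{"ax":0,"ay":0,"az":0,"x":-8,"y":28,"z":0,"hand":-1},{"ax":0,"ay":0,"az":0,"x":0,"y":0,"z":0,"hand":-1}]' |head -1
python3 -m creep '[{"ax":0,"ay":0,"az":0,"x":0,"y":0,"z":0,"hand":-1},{"ax":0,"ay":0,"az":0,"x":0,"y":0,"z":0,"hand":-1},{"ax":0,"ay":0,"az":0,"x":0,"y":0,"z":0,"hand":-1},{"ax":0,"ay":0,"az":0,"x":0,"y":0,"z":0,"hand":-1},{"ax":0,"ay":0,"az":0,"x":0,"y":0,"z":0,"hand":-1},{"ax":0,"ay":0,"az":0,"x":0,"y":0,"z":0,"hand":-1},{"ax":0,"ay":0,"az":0,"x":0,"y":0,"z":0,"hand":-1},{"ax":0,"ay":0,"az":0,"x":0,"y":0,"z":0,"hand":-1}]' |head -1
python3 - <<'E'
from h import *
to(.547,-.2836,.012,-3)
E
```

```text
clock: 30.75
clock: 31.75
t31.8 tcp [ 544.5 -273.    62.4] yaw -2.6 tilt 0.61 gap 0.556 F [-0.1  0.1 -3.2] j6 0.96
-> turn az 0.007 then x 3.0 y 10.4 z 50.4 level ax -0.0066 ay 0.0085
```

```bash

python3 -m creep '[{"ax":-0.006,"ay":0.008,"az":0.007,"x":3,"y":10.4,"z":0,"hand":-1},{"ax":0,"ay":0,"az":0,"x":0,"y":0,"z":0,"hand":-1},{"ax":0,"ay":0,"az":0,"x":0,"y":0,"z":15,"hand":-1},{"ax":0,"ay":0,"az":0,"x":0,"y":0,"z":20,"hand":-1},{"ax":0,"ay":0,"az":0,"x":0,"y":0,"z":13,"hand":-1},{"ax":0,"ay":0,"az":0,"x":0,"y":0,"z":3,"hand":-1},{"ax":0,"ay":0,"az":0,"x":0,"y":0,"z":0,"hand":-1},{"ax":0,"ay":0,"az":0,"x":0,"y":0,"z":0,"hand":-1}]' |head -1
python3 - <<'E'
from h import *
to(.547,-.2836,-.0127,-3)
E
```

```text
clock: 32.75
t32.8 tcp [ 546.2 -283.8    6. ] yaw -3.1 tilt 0.16 gap 0.557 F [ 0.1  0.6 -3.8] j6 0.95
-> turn az -0.001 then x 0.8 y -0.2 z 18.7 level ax -0.0017 ay 0.0023
```

```bash

python3 -m creep '[{"ax":-0.001,"ay":0.002,"az":0,"x":0.3,"y":0,"z":7,"hand":-1},{"ax":0,"ay":0,"az":0,"x":0,"y":0,"z":7,"hand":-1},{"ax":0,"ay":0,"az":0,"x":0,"y":0,"z":3,"hand":-1},{"ax":0,"ay":0,"az":0,"x":0,"y":0,"z":0,"hand":-1},{"ax":0,"ay":0,"az":0,"x":0,"y":0,"z":0,"hand":-1},{"ax":0,"ay":0,"az":0,"x":0,"y":0,"z":0,"hand":-1},{"ax":0,"ay":0,"az":0,"x":0,"y":0,"z":0,"hand":-1},{"ax":0,"ay":0,"az":0,"x":0,"y":0,"z":0,"hand":-1}]' |head -1
python3 - <<'E'
from h import *
to(.547,-.2836,-.0127,-3)
E
```

```text
clock: 33.75
t33.8 tcp [ 547.6 -284.6  -10.5] yaw -3.0 tilt 0.15 gap 0.556 F [ 0.5 -0.3 -3. ] j6 0.95
-> turn az -0.001 then x -0.6 y -0.9 z 2.2 level ax 0.0011 ay -0.0023
```

```bash

python3 -m creep '[{"ax":0.001,"ay":-0.002,"az":0,"x":-0.6,"y":-0.6,"z":1.6,"hand":-1},{"ax":0,"ay":0,"az":0,"x":0,"y":0,"z":0.8,"hand":-1},{"ax":0,"ay":0,"az":0,"x":0,"y":0,"z":0,"hand":-1},{"ax":0,"ay":0,"az":0,"x":0,"y":0,"z":0,"hand":0.5},{"ax":0,"ay":0,"az":0,"x":0,"y":0,"z":0,"hand":0.5},{"ax":0,"ay":0,"az":0,"x":0,"y":0,"z":0,"hand":0.5},{"ax":0,"ay":0,"az":0,"x":0,"y":0,"z":-30,"hand":0.5},{"ax":0,"ay":0,"az":0,"x":0,"y":0,"z":-50,"hand":0.5}]' 
python3 -m creep '[{"ax":0,"ay":0,"az":0,"x":0,"y":0,"z":-50,"hand":0.5},{"ax":0,"ay":0,"az":0,"x":0,"y":0,"z":-50,"hand":0.5},{"ax":0,"ay":0,"az":0,"x":0,"y":0,"z":-10,"hand":0.5},{"ax":0,"ay":0,"az":0,"x":0,"y":0,"z":0,"hand":0.5},{"ax":0,"ay":0,"az":0,"x":0,"y":0,"z":0,"hand":0.5},{"ax":0,"ay":0,"az":0,"x":0,"y":0,"z":0,"hand":0.5},{"ax":0,"ay":0,"az":0,"x":0,"y":0,"z":0,"hand":0.5},{"ax":0,"ay":0,"az":0,"x":0,"y":0,"z":0,"hand":0.5}]' |head -1
python3 - <<'E'
from h import *
p,im=shot('wrist','w10');np.save('pics/w10.npy',p,allow_pickle=True)
to(.52,.295,.2,6.3)
# ring top circles vs expected by Hough
g=cv2.cvtColor(im,cv2.COLOR_BGR2GRAY)
for n,c,R,in(('L',(.546,-.2836),.025),('S',(.624,-.288),.017),('Lb',(.546,-.2836),.013)):
    u=proj(p,[[*c,.033]])[0];d=np.linalg.norm(proj(p,[[c[0],c[1]+R,.033]])[0]-u);print(n,u.round(1),d.round(1))
    x,y=u.astype(int);k=int(d*1.7);x0,y0=max(x-k,0),max(y-k,0)
    h=cv2.HoughCircles(cv2.resize(g[y0:y+k,x0:x+k],None,fx=4,fy=4,interpolation=cv2.INTER_CUBIC),cv2.HOUGH_GRADIENT,1,20,param1=80,param2=15,minRadius=int(d*3.6),maxRadius=int(d*4.4))
    if h is not None:
        for q in h[0][:3]: print(q/4+[x0,y0,0],cast(p,[(q[:2]/4+[x0,y0])],.033)[0].round(4))
E
```

```text
clock: 34.75
eef_pos: [0.5451, -0.2826, 0.0657]
tool_rot: [[0.999, -0.053, -0.005], [-0.053, -0.999, 0.004], [-0.005, -0.003, -1.0]]
wrist_force: [0.8, 0.6, 0.3]
finger_gap: 0.747
clock: 35.75
t35.8 tcp [ 545.3 -282.8  178.6] yaw -3.1 tilt 0.32 gap 0.751 F [0.7 0.2 0.9] j6 0.95
-> turn az -0.164 then x 38.3 y -577.1 z -21.4 level ax -0.0033 ay 0.0045
L [321.4 177.2] 25.6
[321.875 173.125  26.75 ] [ 0.5501 -0.2843  0.033 ]
[322.375      178.125       24.82500076] [ 0.5451 -0.2845  0.033 ]
[316.875 174.125  24.   ] [ 0.5493 -0.2794  0.033 ]
S [321.7  93.1] 18.8
[323.625  92.375  19.25 ] [ 0.6245 -0.2898  0.033 ]
[321.375       96.875       18.39999962] [ 0.6207 -0.2875  0.033 ]
[319.125       90.125       17.85000038] [ 0.6266 -0.2858  0.033 ]
Lb [321.4 177.2] 13.3
[322.375      177.875       13.22500038] [ 0.5453 -0.2845  0.033 ]
```

```bash

python3 -m creep '[{"ax":-0.003,"ay":0.004,"az":-0.08,"x":0,"y":-40,"z":-10,"hand":0},{"ax":0,"ay":0,"az":-0.084,"x":0,"y":-40,"z":-10,"hand":0},{"ax":0,"ay":0,"az":0,"x":-6,"y":-50,"z":0,"hand":0},{"ax":0,"ay":0,"az":0,"x":-6,"y":-50,"z":0,"hand":0},{"ax":0,"ay":0,"az":0,"x":-6,"y":-50,"z":0,"hand":0},{"ax":0,"ay":0,"az":0,"x":-6,"y":-50,"z":0,"hand":0},{"ax":0,"ay":0,"az":0,"x":-6,"y":-50,"z":0,"hand":0},{"ax":0,"ay":0,"az":0,"x":-6,"y":-50,"z":0,"hand":0}]' |head -1
python3 -m creep '[{"ax":0,"ay":0,"az":0,"x":-6,"y":-50,"z":0,"hand":0},{"ax":0,"ay":0,"az":0,"x":-6,"y":-50,"z":0,"hand":0},{"ax":0,"ay":0,"az":0,"x":-6,"y":-50,"z":0,"hand":0},{"ax":0,"ay":0,"az":0,"x":-6,"y":-50,"z":0,"hand":0},{"ax":0,"ay":0,"az":0,"x":0,"y":0,"z":0,"hand":0},{"ax":0,"ay":0,"az":0,"x":0,"y":0,"z":0,"hand":0},{"ax":0,"ay":0,"az":0,"x":0,"y":0,"z":0,"hand":0},{"ax":0,"ay":0,"az":0,"x":0,"y":0,"z":0,"hand":0}]' |head -1
python3 - <<'E'
from h import *
to(.52,.295,.2,6.3)
p,im=shot('wrist','w11');np.save('pics/w11.npy',p,allow_pickle=True)
h=cv2.cvtColor(im,cv2.COLOR_BGR2HSV);m=cv2.inRange(h,(105,110,30),(128,255,255))
for c in cv2.findContours(m,0,1)[0]:
    if cv2.contourArea(c)>3000:
        q=cv2.approxPolyDP(cv2.convexHull(c),5,True).reshape(-1,2);w=cast(p,q,.052)[:,:2]
        print(q.tolist(),w.round(4).tolist(),np.linalg.norm(np.diff(w,axis=0),axis=1).round(3))
E
```

```text
clock: 36.8
clock: 37.8
t37.8 tcp [427.3 301.7 199.7] yaw 6.4 tilt 0.28 gap 0.502 F [-0.9 -0.4  0.5] j6 1.85
-> turn az 0.001 then x 91.4 y 16.8 z -0.3 level ax -0.0003 ay -0.0049
[[445, 0], [427, 218], [250, 222], [229, 0]] [[0.594, 0.2136], [0.3985, 0.1889], [0.3742, 0.3681], [0.5735, 0.3957]] [0.197 0.181 0.201]
```

```bash

python3 -m creep '[{"ax":0,"ay":-0.005,"az":-0.01,"x":30,"y":6,"z":10,"hand":0.2},{"ax":0,"ay":0,"az":-0.009,"x":30,"y":6,"z":20,"hand":0.2},{"ax":0,"ay":0,"az":0,"x":30,"y":6,"z":20,"hand":0.2},{"ax":0,"ay":0,"az":0,"x":0,"y":0,"z":20,"hand":0.2},{"ax":0,"ay":0,"az":0,"x":0,"y":0,"z":20,"hand":0.2},{"ax":0,"ay":0,"az":0,"x":0,"y":0,"z":0,"hand":0.2},{"ax":0,"ay":0,"az":0,"x":0,"y":0,"z":0,"hand":0.2},{"ax":0,"ay":0,"az":0,"x":0,"y":0,"z":0,"hand":0.2}]' |head -1
python3 - <<'E'
from h import *
to(.5202,.2955,.05,7.5)
p,im=shot('wrist','w12');np.save('pics/w12.npy',p,allow_pickle=True)
E
```

```text
clock: 38.85
t38.9 tcp [526.1 289.8 110.3] yaw 7.0 tilt 0.27 gap 0.598 F [-0.6  0.3 -0.1] j6 1.75
-> turn az -0.009 then x -5.1 y -6.4 z 60.3 level ax -0.0010 ay -0.0046
```

View pics/w12.png

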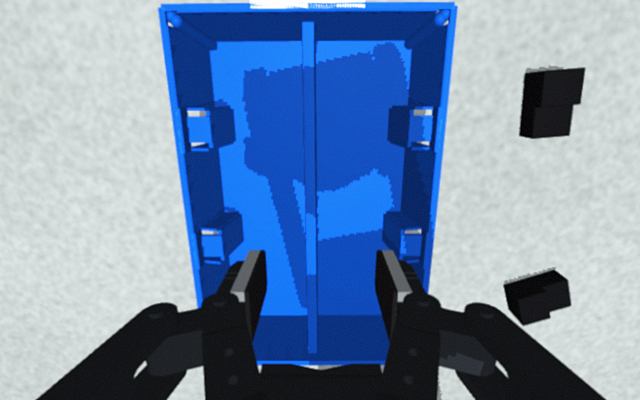

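Middle wall runs from (307.5,22) to (312,350). Far rim corners are at (162,7) and (456,3).

```bash
python3 - <<'E'
from h import *
p=np.load('pics/w12.npy',allow_pickle=True).item()
w=cast(p,[(307.5,22),(310.5,200),(312.3,350)],.051)[:,:2];d=w[0]-w[2];print(w.round(4),np.degrees(np.arctan2(d[1],d[0])))
c=cast(p,[(162,7),(456,3)],.052)[:,:2];e=c[0]-c[1];yaw=np.arctan2(-e[0],e[1]);print(c.round(4),np.linalg.norm(e),np.degrees(yaw), 'ctr',c.mean(0)-.135*np.array([np.cos(yaw),np.sin(yaw)]))
E
```

```text
[[0.6455 0.3124]
 [0.5307 0.2974]
 [0.3993 0.281 ]] 7.260207024921996
[[0.6431 0.4019]
 [0.6671 0.2234]] 0.18006438291240254 7.658596755815963 ctr [0.52131142 0.29468238]
```

```bash

python3 -m creep '[{"ax":-0.001,"ay":-0.005,"az":-0.007,"x":-4.6,"y":-6.6,"z":0,"hand":0.2},{"ax":0,"ay":0,"az":0,"x":0,"y":0,"z":0,"hand":0.2},{"ax":0,"ay":0,"az":0,"x":0,"y":0,"z":20,"hand":0.2},{"ax":0,"ay":0,"az":0,"x":0,"y":0,"z":25,"hand":0.2},{"ax":0,"ay":0,"az":0,"x":0,"y":0,"z":25,"hand":0.2},{"ax":0,"ay":0,"az":0,"x":0,"y":0,"z":15,"hand":0.2},{"ax":0,"ay":0,"az":0,"x":0,"y":0,"z":0,"hand":0.2},{"ax":0,"ay":0,"az":0,"x":0,"y":0,"z":0,"hand":0.2}]' |head -1
python3 - <<'E'
from h import *
to(.5208,.2958,-.006,7.4)
E
```

```text
clock: 39.9
t39.9 tcp [519.8 296.8  20.5] yaw 7.5 tilt 0.00 gap 0.599 F [-0.5 -0.3  0.7] j6 1.76
-> turn az 0.002 then x 0.9 y 1.1 z 26.5 level ax -0.0000 ay 0.0001
```

```bash

python3 -m creep '[{"ax":0,"ay":0,"az":0,"x":0.9,"y":0.6,"z":12,"hand":0.2},{"ax":0,"ay":0,"az":0,"x":0,"y":0,"z":12,"hand":0.2},{"ax":0,"ay":0,"az":0,"x":0,"y":0,"z":1,"hand":0.2},{"ax":0,"ay":0,"az":0,"x":0,"y":0,"z":0,"hand":-0.5},{"ax":0,"ay":0,"az":0,"x":0,"y":0,"z":0,"hand":-0.6},{"ax":0,"ay":0,"az":0,"x":0,"y":0,"z":0,"hand":-0.7},{"ax":0,"ay":0,"az":0,"x":0,"y":0,"z":0,"hand":-1},{"ax":0,"ay":0,"az":0,"x":0,"y":0,"z":0,"hand":-1}]' |head -1
python3 -m creep '[{"ax":0,"ay":0,"az":0,"x":0,"y":0,"z":0,"hand":-1},{"ax":0,"ay":0,"az":0,"x":0,"y":0,"z":0,"hand":-1},{"ax":0,"ay":0,"az":0,"x":0,"y":0,"z":0,"hand":-1},{"ax":0,"ay":0,"az":0,"x":0,"y":0,"z":0,"hand":-1},{"ax":0,"ay":0,"az":0,"x":0,"y":0,"z":0,"hand":-1},{"ax":0,"ay":0,"az":0,"x":0,"y":0,"z":0,"hand":-1},{"ax":0,"ay":0,"az":0,"x":0,"y":0,"z":0,"hand":-1},{"ax":0,"ay":0,"az":0,"x":0,"y":0,"z":0,"hand":-1}]' |head -1
python3 - <<'E'
from h import *
to(.5208,.2958,-.006,7.4)
E
```

```text
clock: 40.9
clock: 41.9
t41.9 tcp [522.7 296.9  -3.8] yaw 7.5 tilt 0.25 gap 0.087 F [ 0.6  0.5 -0.9] j6 1.76
-> turn az 0.002 then x -2.1 y 0.8 z 2.2 level ax -0.0008 ay -0.0043
```

```bash

python3 -m creep '[{"ax":0,"ay":0,"az":0,"x":0,"y":0,"z":-8,"hand":-1},{"ax":0,"ay":0,"az":0,"x":0,"y":0,"z":-16,"hand":-1},{"ax":0,"ay":0,"az":0,"x":0,"y":0,"z":-20,"hand":-1},{"ax":0,"ay":0,"az":0,"x":0,"y":0,"z":-20,"hand":-1},{"ax":0,"ay":0,"az":0,"x":0,"y":0,"z":-20,"hand":-1},{"ax":0,"ay":0,"az":0,"x":0,"y":0,"z":-20,"hand":-1},{"ax":0,"ay":0,"az":0,"x":0,"y":0,"z":-14,"hand":-1},{"ax":0,"ay":0,"az":0,"x":0,"y":0,"z":-6,"hand":-1}]' |head -1
python3 - <<'E'
from h import *
to(.5208,.2958,.12,7.4);s=r.sense();print(s['wrist_torque'].round(2))
p,im=shot('side','s4')
h=cv2.cvtColor(im,cv2.COLOR_BGR2HSV);m=cv2.inRange(h,(105,130,40),(125,255,255))
for c in cv2.findContours(m,0,1)[0]:
    if len(c)>100: print(cv2.boundingRect(c))
E
```

```text
clock: 42.9
t42.9 tcp [520.6 296.3 127.9] yaw 7.5 tilt 0.14 gap 0.082 F [ 0.6  0.4 -4.6] j6 1.76
-> turn az 0.002 then x 0.2 y 0.6 z 7.9 level ax -0.0005 ay -0.0024
[0.01 0.01 0.02]
(259, 236, 203, 133)
(183, 90, 123, 51)
```

Tray lifted (−4.6 N, no moment, so gripped at its centre of gravity). Now I'll turn it.

```bash

python3 -m creep '[{"ax":0,"ay":0,"az":-0.06,"x":0,"y":0,"z":0,"hand":-1},{"ax":0,"ay":0,"az":-0.12,"x":0,"y":0,"z":0,"hand":-1},{"ax":0,"ay":0,"az":-0.12,"x":0,"y":0,"z":0,"hand":-1},{"ax":0,"ay":0,"az":-0.12,"x":0,"y":0,"z":0,"hand":-1},{"ax":0,"ay":0,"az":-0.12,"x":0,"y":0,"z":0,"hand":-1},{"ax":0,"ay":0,"az":-0.12,"x":0,"y":0,"z":0,"hand":-1},{"ax":0,"ay":0,"az":-0.12,"x":0,"y":0,"z":0,"hand":-1},{"ax":0,"ay":0,"az":-0.12,"x":0,"y":0,"z":0,"hand":-1}]'
python3 -m creep '[{"ax":0,"ay":0,"az":-0.12,"x":0,"y":0,"z":0,"hand":-1},{"ax":0,"ay":0,"az":-0.12,"x":0,"y":0,"z":0,"hand":-1},{"ax":0,"ay":0,"az":-0.12,"x":0,"y":0,"z":0,"hand":-1},{"ax":0,"ay":0,"az":-0.12,"x":0,"y":0,"z":0,"hand":-1},{"ax":0,"ay":0,"az":-0.12,"x":0,"y":0,"z":0,"hand":-1},{"ax":0,"ay":0,"az":-0.12,"x":0,"y":0,"z":0,"hand":-1},{"ax":0,"ay":0,"az":-0.12,"x":0,"y":0,"z":0,"hand":-1},{"ax":0,"ay":0,"az":-0.12,"x":0,"y":0,"z":0,"hand":-1}]' |head -1
python3 - <<'E'
from h import *
to(.5208,.2958,.12,177)
E
```

```text
clock: 43.95
eef_pos: [0.5161, 0.2947, 0.1216]
tool_rot: [[0.489, 0.872, -0.009], [0.872, -0.489, -0.003], [-0.007, -0.006, -1.0]]
wrist_force: [0.2, -1.7, -4.1]
finger_gap: 0.081
clock: 44.95
t45.0 tcp [510.7 292.8 113.7] yaw 117.6 tilt 1.37 gap 0.078 F [-0.   0.4 -3.9] j6 -0.16
-> turn az -1.037 then x -9.9 y 3.5 z -6.3 level ax -0.0236 ay -0.0041
```

```bash

python3 -m creep '[{"ax":-0.01,"ay":0,"az":-0.12,"x":0,"y":0,"z":-2,"hand":-1},{"ax":0,"ay":0,"az":-0.12,"x":0,"y":0,"z":-2,"hand":-1},{"ax":0,"ay":0,"az":-0.12,"x":0,"y":0,"z":-2,"hand":-1},{"ax":0,"ay":0,"az":-0.12,"x":0,"y":0,"z":-2,"hand":-1},{"ax":0,"ay":0,"az":-0.12,"x":0,"y":0,"z":-2,"hand":-1},{"ax":0,"ay":0,"az":-0.12,"x":0,"y":0,"z":-2,"hand":-1},{"ax":0,"ay":0,"az":-0.12,"x":0,"y":0,"z":-2,"hand":-1},{"ax":0,"ay":0,"az":-0.08,"x":0,"y":0,"z":-2,"hand":-1}]' |head -1
python3 - <<'E'
from h import *
to(.5465,-.2835,.12,177)
E
```

```text
clock: 45.95
t46.0 tcp [505.5 290.9 122. ] yaw 172.1 tilt 1.66 gap 0.082 F [-0.  -0.2 -4.8] j6 -1.12
-> turn az -0.085 then x -71.0 y -571.5 z 2.0 level ax -0.0103 ay -0.0271
```

```bash

python3 -m creep '[{"ax":-0.01,"ay":-0.027,"az":-0.085,"x":0,"y":0,"z":0,"hand":-1},{"ax":0,"ay":0,"az":0,"x":0,"y":0,"z":0,"hand":-1},{"ax":0,"ay":0,"az":0,"x":-5,"y":-20,"z":0,"hand":-1},{"ax":0,"ay":0,"az":0,"x":-5,"y":-35,"z":0,"hand":-1},{"ax":0,"ay":0,"az":0,"x":-5,"y":-40,"z":0,"hand":-1},{"ax":0,"ay":0,"az":0,"x":-5,"y":-40,"z":0,"hand":-1},{"ax":0,"ay":0,"az":0,"x":-5,"y":-40,"z":0,"hand":-1},{"ax":0,"ay":0,"az":0,"x":-5,"y":-40,"z":0,"hand":-1}]' |head -1
python3 -m creep '[{"ax":0,"ay":0,"az":0,"x":-5,"y":-40,"z":0,"hand":-1},{"ax":0,"ay":0,"az":0,"x":-5,"y":-40,"z":0,"hand":-1},{"ax":0,"ay":0,"az":0,"x":-5,"y":-40,"z":0,"hand":-1},{"ax":0,"ay":0,"az":0,"x":-5,"y":-40,"z":0,"hand":-1},{"ax":0,"ay":0,"az":0,"x":-5,"y":-40,"z":0,"hand":-1},{"ax":0,"ay":0,"az":0,"x":-5,"y":-40,"z":0,"hand":-1},{"ax":0,"ay":0,"az":0,"x":0,"y":-30,"z":0,"hand":-1},{"ax":0,"ay":0,"az":0,"x":0,"y":-15,"z":0,"hand":-1}]' |head -1
python3 - <<'E'
from h import *
to(.545,-.2835,.12,177)
E
```

```text
clock: 46.95
clock: 47.95
t48.0 tcp [ 530.5 -240.7  118.9] yaw 175.7 tilt 0.65 gap 0.082 F [-0.7  0.2 -3.7] j6 -2.12
-> turn az -0.023 then x -16.7 y -41.9 z -1.1 level ax -0.0036 ay -0.0108
```

```bash

python3 -m creep '[{"ax":-0.004,"ay":-0.011,"az":-0.023,"x":-8,"y":-20,"z":0,"hand":-1},{"ax":0,"ay":0,"az":0,"x":-6,"y":-14,"z":0,"hand":-1},{"ax":0,"ay":0,"az":0,"x":0,"y":0,"z":0,"hand":-1},{"ax":0,"ay":0,"az":0,"x":0,"y":0,"z":0,"hand":-1},{"ax":0,"ay":0,"az":0,"x":0,"y":0,"z":0,"hand":-1},{"ax":0,"ay":0,"az":0,"x":0,"y":0,"z":0,"hand":-1},{"ax":0,"ay":0,"az":0,"x":0,"y":0,"z":0,"hand":-1},{"ax":0,"ay":0,"az":0,"x":0,"y":0,"z":0,"hand":-1}]' |head -1
python3 - <<'E'
from h import *
to(.545,-.2835,.07,177)
E
```

```text
clock: 48.95
t49.0 tcp [ 541.  -274.   117.9] yaw 176.9 tilt 0.29 gap 0.084 F [ 0.4 -0.3 -3.4] j6 -2.18
-> turn az -0.002 then x -4.5 y -9.2 z 47.9 level ax 0.0039 ay -0.0033
```

```bash

python3 -m creep '[{"ax":0.004,"ay":-0.003,"az":-0.002,"x":-4.5,"y":-9.2,"z":0,"hand":-1},{"ax":0,"ay":0,"az":0,"x":0,"y":0,"z":0,"hand":-1},{"ax":0,"ay":0,"az":0,"x":0,"y":0,"z":12,"hand":-1},{"ax":0,"ay":0,"az":0,"x":0,"y":0,"z":14,"hand":-1},{"ax":0,"ay":0,"az":0,"x":0,"y":0,"z":12,"hand":-1},{"ax":0,"ay":0,"az":0,"x":0,"y":0,"z":6,"hand":-1},{"ax":0,"ay":0,"az":0,"x":0,"y":0,"z":0,"hand":-1},{"ax":0,"ay":0,"az":0,"x":0,"y":0,"z":0,"hand":-1}]' |head -1
python3 - <<'E'
from h import *
to(.545,-.2835,.04,177)
s=r.sense();zb=s['eef_pos'][2]+.0038
for n in('wrist','scene','side'):
    p,im=shot(n,'u_'+n)
    h=cv2.cvtColor(im,cv2.COLOR_BGR2HSV);m=cv2.inRange(h,(105,110,30),(128,255,255))
    for c in cv2.findContours(m,0,1)[0]:
        if cv2.contourArea(c)>1500:
            q=cv2.approxPolyDP(cv2.convexHull(c),4,True).reshape(-1,2);w=cast(p,q,zb+.052)[:,:2]
            print(n,[(tuple(map(int,a)),tuple(map(float,b.round(4)))) for a,b in zip(q,w)])
E
```

```text
clock: 49.95
t50.0 tcp [ 544.5 -283.7   69.3] yaw 177.0 tilt 0.13 gap 0.081 F [-0.3  0.4 -3.9] j6 -2.19
-> turn az -0.000 then x -0.5 y 0.3 z 29.3 level ax 0.0010 ay -0.0020
wrist [((620, 0), (0.4445, -0.1868)), ((533, 365), (0.583, -0.1944)), ((318, 370), (0.5802, -0.287)), ((107, 364), (0.5728, -0.3774)), ((54, 143), (0.4785, -0.3723)), ((31, 0), (0.435, -0.367))]
scene [((217, 130), (0.4192, -0.1882)), ((223, 155), (0.5152, -0.1787)), ((219, 253), (0.7764, -0.1957)), ((139, 262), (0.7688, -0.3212)), ((124, 251), (0.7405, -0.3477)), ((109, 225), (0.6747, -0.3811)), ((129, 156), (0.4772, -0.3712)), ((184, 133), (0.4155, -0.2607))]
side [((475, 264), (0.68, -0.3806)), ((461, 303), (0.6093, -0.4319)), ((444, 322), (0.5694, -0.448)), ((296, 368), (0.3869, -0.4374)), ((258, 268), (0.394, -0.2711)), ((257, 232), (0.416, -0.1881)), ((405, 202), (0.686, -0.1987))]
```

```bash

python3 -m creep '[{"ax":0.001,"ay":-0.002,"az":0,"x":0.7,"y":1.2,"z":0,"hand":-1},{"ax":0,"ay":0,"az":0,"x":0,"y":0,"z":8,"hand":-1},{"ax":0,"ay":0,"az":0,"x":0,"y":0,"z":8,"hand":-1},{"ax":0,"ay":0,"az":0,"x":0,"y":0,"z":6,"hand":-1},{"ax":0,"ay":0,"az":0,"x":0,"y":0,"z":2,"hand":-1},{"ax":0,"ay":0,"az":0,"x":0,"y":0,"z":0,"hand":-1},{"ax":0,"ay":0,"az":0,"x":0,"y":0,"z":0,"hand":-1},{"ax":0,"ay":0,"az":0,"x":0,"y":0,"z":0,"hand":-1}]' |head -1
python3 - <<'E'
from h import *
to(.544,-.2825,.0382,177)
print(r.sense()['wrist_torque'].round(2))
E
```

```text
clock: 51.1
t51.1 tcp [ 544.2 -282.8   44.4] yaw 177.0 tilt 0.09 gap 0.080 F [ 0.2  1.1 -4.1] j6 -2.19
-> turn az -0.000 then x 0.2 y 0.3 z 6.2 level ax -0.0008 ay 0.0013
[ 0.03 -0.01  0.03]
```

```bash

python3 -m creep '[{"ax":-0.0008,"ay":0.0013,"az":0,"x":0,"y":0,"z":3,"hand":-1},{"ax":0,"ay":0,"az":0,"x":0,"y":0,"z":2,"hand":-1},{"ax":0,"ay":0,"az":0,"x":0,"y":0,"z":0,"hand":-1},{"ax":0,"ay":0,"az":0,"x":0,"y":0,"z":0,"hand":-1},{"ax":0,"ay":0,"az":0,"x":0,"y":0,"z":0,"hand":-1},{"ax":0,"ay":0,"az":0,"x":0,"y":0,"z":0,"hand":-1},{"ax":0,"ay":0,"az":0,"x":0,"y":0,"z":0,"hand":-1},{"ax":0,"ay":0,"az":0,"x":0,"y":0,"z":0,"hand":-1}]' |head -1
python3 - <<'E'
from h import *
to(.544,-.2825,.0382,177)
print(r.sense()['wrist_torque'].round(2))
E
```

```text
clock: 52.1
t52.1 tcp [ 544.5 -283.    39.5] yaw 177.0 tilt 0.04 gap 0.082 F [-0.4  0.6 -4.6] j6 -2.19
-> turn az -0.000 then x 0.5 y 0.4 z 1.3 level ax -0.0005 ay 0.0005
[0.03 0.03 0.04]
```

```bash

python3 -m creep '[{"ax":0,"ay":0,"az":0,"x":0.3,"y":0.3,"z":1,"hand":-1},{"ax":0,"ay":0,"az":0,"x":0,"y":0,"z":0.7,"hand":-1},{"ax":0,"ay":0,"az":0,"x":0,"y":0,"z":0,"hand":-1},{"ax":0,"ay":0,"az":0,"x":0,"y":0,"z":0,"hand":-1},{"ax":0,"ay":0,"az":0,"x":0,"y":0,"z":0,"hand":-1},{"ax":0,"ay":0,"az":0,"x":0,"y":0,"z":0,"hand":-1},{"ax":0,"ay":0,"az":0,"x":0,"y":0,"z":0,"hand":-1},{"ax":0,"ay":0,"az":0,"x":0,"y":0,"z":0,"hand":-1}]' |head -1
python3 - <<'E'
from h import *
to(.544,-.2825,.0382,177)
print(r.sense()['wrist_torque'].round(2))
E
```

```text
clock: 53.1
t53.1 tcp [ 544.3 -282.7   38.2] yaw 177.0 tilt 0.05 gap 0.080 F [-0.3 -0.2 -2.6] j6 -2.19
-> turn az -0.000 then x 0.3 y 0.2 z -0.0 level ax -0.0006 ay 0.0007
[0.07 0.15 0.  ]
```

```bash

python3 -m creep '[{"ax":0,"ay":0,"az":0,"x":0,"y":0,"z":0.6,"hand":-1},{"ax":0,"ay":0,"az":0,"x":0,"y":0,"z":0.3,"hand":-1},{"ax":0,"ay":0,"az":0,"x":0,"y":0,"z":0,"hand":-1},{"ax":0,"ay":0,"az":0,"x":0,"y":0,"z":0,"hand":-1},{"ax":0,"ay":0,"az":0,"x":0,"y":0,"z":0,"hand":-1},{"ax":0,"ay":0,"az":0,"x":0,"y":0,"z":0,"hand":-1},{"ax":0,"ay":0,"az":0,"x":0,"y":0,"z":0,"hand":-1},{"ax":0,"ay":0,"az":0,"x":0,"y":0,"z":0,"hand":-1}]' |head -1
python3 - <<'E'
from h import *
to(.544,-.2825,.0382,177)
print(r.sense()['wrist_torque'].round(2))
E
```

```text
clock: 54.1
t54.1 tcp [ 544.4 -282.8   38.1] yaw 177.0 tilt 0.06 gap 0.079 F [-1.1  0.2  0.7] j6 -2.19
-> turn az 0.000 then x 0.4 y 0.2 z -0.1 level ax -0.0007 ay 0.0007
[0.26 0.36 0.03]
```

The tray now stands on the lugs: the weight has come off at z 0.0419, against the expected 0.042. Release and rise.

```bash

python3 -m creep '[{"ax":0,"ay":0,"az":0,"x":0,"y":0,"z":0,"hand":-0.6},{"ax":0,"ay":0,"az":0,"x":0,"y":0,"z":0,"hand":-0.2},{"ax":0,"ay":0,"az":0,"x":0,"y":0,"z":0,"hand":-0.2},{"ax":0,"ay":0,"az":0,"x":0,"y":0,"z":0,"hand":-0.2},{"ax":0,"ay":0,"az":0,"x":0,"y":0,"z":-20,"hand":-0.2},{"ax":0,"ay":0,"az":0,"x":0,"y":0,"z":-40,"hand":-0.2},{"ax":0,"ay":0,"az":0,"x":0,"y":0,"z":-50,"hand":-0.2},{"ax":0,"ay":0,"az":0,"x":0,"y":0,"z":-50,"hand":-0.2}]'
python3 -m creep '[{"ax":0,"ay":0,"az":0,"x":0,"y":0,"z":-20,"hand":-0.2},{"ax":0,"ay":0,"az":0,"x":0,"y":0,"z":0,"hand":-0.2},{"ax":0,"ay":0,"az":0,"x":0,"y":0,"z":0,"hand":-0.2},{"ax":0,"ay":0,"az":0,"x":0,"y":0,"z":0,"hand":-0.2},{"ax":0,"ay":0,"az":0,"x":0,"y":0,"z":0,"hand":-0.2},{"ax":0,"ay":0,"az":0,"x":0,"y":0,"z":0,"hand":-0.2},{"ax":0,"ay":0,"az":0,"x":0,"y":0,"z":0,"hand":-0.2},{"ax":0,"ay":0,"az":0,"x":0,"y":0,"z":0,"hand":-0.2}]' |head -1
python3 - <<'E'
from h import *
tip()
for n in('scene','side','wrist'):
    p,im=shot(n,'f_'+n)
    h=cv2.cvtColor(im,cv2.COLOR_BGR2HSV);m=cv2.inRange(h,(105,110,30),(128,255,255))
    for c in cv2.findContours(m,0,1)[0]:
        if cv2.contourArea(c)>1500:
            q=cv2.approxPolyDP(cv2.convexHull(c),4,True).reshape(-1,2);w=cast(p,q,.094)[:,:2]
            print(n,[(tuple(map(int,a)),tuple(map(float,b.round(4)))) for a,b in zip(q,w)])
for n in('scene','side'):
    a=cv2.imread(f'pics/{n}0.png');b=cv2.imread(f'pics/f_{n}.png')
    for X in([.76,.069,0],[.76,-.053,.02]):
        u=proj(r.camera_params(n),[X])[0].astype(int);s=np.s_[u[1]-25:u[1]+10,u[0]-15:u[0]+15];print(n,cv2.absdiff(a[s],b[s]).mean().round(2),end=' ')
E
```

```text
clock: 55.1
eef_pos: [0.5431, -0.2818, 0.2025]
tool_rot: [[-0.999, 0.053, -0.002], [0.053, 0.999, 0.001], [0.002, 0.001, -1.0]]
wrist_force: [0.1, -0.2, -0.1]
finger_gap: 0.4
clock: 56.1
t56.1 tcp [ 543.9 -282.3  227.7] yaw 177.0 tilt 0.20 gap 0.401 F [-0.1  0.4  0.1] j6 -2.19
scene [((220, 141), (0.4182, -0.1865)), ((220, 252), (0.7481, -0.1981)), ((138, 262), (0.7415, -0.3346)), ((116, 235), (0.6704, -0.38)), ((140, 148), (0.4072, -0.365))]
side [((468, 279), (0.6792, -0.377)), ((461, 303), (0.6364, -0.4106)), ((444, 322), (0.5931, -0.4281)), ((296, 368), (0.3943, -0.4166)), ((258, 268), (0.4021, -0.2355)), ((258, 247), (0.4162, -0.186)), ((404, 217), (0.6872, -0.2009))]
wrist [((429, 23), (0.4156, -0.187)), ((407, 293), (0.671, -0.1985)), ((360, 307), (0.6857, -0.2483)), ((281, 307), (0.6814, -0.3327)), ((234, 293), (0.6617, -0.3808)), ((212, 23), (0.4061, -0.3653))]
scene 1.55 scene 1.43 side 19.07 side 9.19
```

```bash
python3 -c "
from plant import r
print(r.sign_off())"
```

```text
the job is handed in; nothing more can be done
None
```

The job is handed in at about 56 s of the 125 s allowed. All three masters are in their own inserts. The empty tray, turned end for end, stands on the lower tray's lugs, and the gripper is clear above it. The hand-in gave no verdict.

**Last checks**
- **Masters:** pictures showed the small ring and the block sitting in their recesses. I checked the large ring by a circle fit only: it was about 1 mm off the recess centre and its size fitted a seated ring. I did not re-measure the masters after the tray went on.
- **Upper tray:** its weight came off the gripper at an underside height of 41.9 mm, against 42 mm expected. Its rim corners, seen in all three cameras, lined up with the lower tray to about 2 mm. No contact with a master showed in the forces.
- **Bottle and dial gauge:** the scene picture around both was unchanged. The side picture differed there; I put that down to the arm or its shadow being in that view and did not confirm it.

**What went wrong or disagreed**
- **First grasp:** it closed on nothing, because the real finger tips sit about 28 mm above the reported TCP. The ring did not move, and I allowed for this offset in every grasp after that.
- **First move:** it was refused because each row needs every key. No time was lost.

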